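# Mount the monitor-stand foot and switch the desk power off and on

### The job

Switch the power box off at its rocker first, then set the monitor-stand foot on the base plate with its holes matching and put the drift pin fully home through the large holes of both to line them up. Only then fit every thumb bolt there is fully home in the bolt holes, leaving the pin in until all the bolts are down; after that pull the pin, hang it by its eye on the post and let go. Last of all switch the power box on again, and do not disturb the other things on the desk.

Things in the scene. Friction and masses are not known exactly. Their poses are not given: they have to be found in the camera images.
- base: dark steel base plate screwed to the desk (cannot move), 190 (x) x 140 (y) x 40 mm thick; origin at the centre of its underside, z up. Five vertical holes through its full thickness: four bolt holes of 16 mm at (x, y) = (+-65, +-42) mm and one larger drift-pin hole of 20 mm at (0, -42) mm
- base_hole0 (a point): centre of the mouth of a 16 mm bolt hole through the base plate, on its upper face, at (-65, -42) mm in the base plate's frame
- base_hole1 (a point): centre of the mouth of a 16 mm bolt hole through the base plate, on its upper face, at (-65, 42) mm in the base plate's frame
- base_hole2 (a point): centre of the mouth of a 16 mm bolt hole through the base plate, on its upper face, at (65, -42) mm in the base plate's frame
- base_hole3 (a point): centre of the mouth of a 16 mm bolt hole through the base plate, on its upper face, at (65, 42) mm in the base plate's frame
- base_pinhole (a point): centre of the mouth of the 20 mm drift-pin hole in the base plate, on its upper face; its axes are the base plate's
- stand: loose aluminium monitor-stand foot, 0.5 to 0.9 kg, starts flat on the desk: flange 170 (x) x 120 (y) x 10 mm; at its centre a 36 mm square column (sides along x, y), 10 to 60 mm above the underside, to be gripped. Origin: centre of the underside. Holes as in the base plate: 16 mm at (+-65, +-42), 20 mm pin hole at (0, -42), so it fits one way round, x and y along the base plate's
- pin: steel drift pin, 0.16 kg, upright in the rack. Origin: centre of its point, z up. Shank 18 mm thick to 48 mm (lowest 20 mm taper to 6 mm); flat arm 48 to 68 mm up, 34 mm wide (y), x -17 to +73 mm, with an eye; above it a 24 mm square handle, 68 to 106 mm, to be gripped. Home when the arm sits on the flange, point 2 mm above the desk. Turn the arm away from the column, to the flange's -y
- pin_eye (a point): centre of the eye, an 18 mm hole right through the pin's arm (20 mm thick), 50 mm along the pin's x from the handle's axis, 58 mm above the point; the eye's axis is the pin's z
- post_seat (a point): centre of the shoulder of a fixed upright steel post with a round 90 mm foot. The post is 24 mm thick up to the shoulder, 90 mm above the desk, then an 11 mm peg up to 135 mm, its last 12 mm tapering to 4 mm. The pin's eye goes over the peg from above and rests on the shoulder, the pin hanging beside the post; it sags to a slant of about 0.3 rad when let go
- rack: fixed grey hardware block, 200 (x) x 120 (y) x 55 mm tall, origin at the centre of its underside. Sockets for the bolts at (-60, +-33) and (8, +-33) mm and for the drift pin at (75, 0) mm; bolt heads and the pin's arm rest on its upper face, the arm pointing about along the block's +x
- rocker (a joint): rocker switch of the desk power box: 0 = on (as it starts), 0.4 rad = off; over-centre, snaps across at 0.2 rad and stays; takes about 5 N on its raised end. The white box (130 x 85 x 45 mm) is fixed; the grey rocker, 56 x 32 mm, is hinged across its middle on the box's top, 54 mm above the desk; its off end is the one farther from the box's two round sockets
- rocker_off (a point): point on top of the rocker's off end, 20 mm from the hinge, 63 mm above the desk while on (that end then stands raised); pressing it down about 8 mm switches off. The hinge lies 20 mm towards its -x
- rocker_on (a point): point on top of the rocker's on end, 20 mm from the hinge, 63 mm above the desk while off (that end then stands raised); pressing it down about 8 mm switches on. The hinge lies 20 mm towards its +x
- bolt0: steel thumb bolt, 78 mm, upright in the rack; 2 to 4 are present (others None), all alike. Origin: centre of its point, z up. Shank 13 mm thick up to 44 mm, the lowest 14 mm tapering to 6 mm; then a round head 26 mm across to 78 mm, to be gripped. No thread: push in. Home when the head sits on the flange, point 6 mm above the desk. Fits any bolt hole. 80 g
- bolt1: steel thumb bolt, 78 mm, upright in the rack; 2 to 4 are present (others None), all alike. Origin: centre of its point, z up. Shank 13 mm thick up to 44 mm, the lowest 14 mm tapering to 6 mm; then a round head 26 mm across to 78 mm, to be gripped. No thread: push in. Home when the head sits on the flange, point 6 mm above the desk. Fits any bolt hole. 80 g
- bolt2: steel thumb bolt, 78 mm, upright in the rack; 2 to 4 are present (others None), all alike. Origin: centre of its point, z up. Shank 13 mm thick up to 44 mm, the lowest 14 mm tapering to 6 mm; then a round head 26 mm across to 78 mm, to be gripped. No thread: push in. Home when the head sits on the flange, point 6 mm above the desk. Fits any bolt hole. 80 g
- bolt3: steel thumb bolt, 78 mm, upright in the rack; 2 to 4 are present (others None), all alike. Origin: centre of its point, z up. Shank 13 mm thick up to 44 mm, the lowest 14 mm tapering to 6 mm; then a round head 26 mm across to 78 mm, to be gripped. No thread: push in. Home when the head sits on the flange, point 6 mm above the desk. Fits any bolt hole. 80 g
- mug: bystander: white ceramic mug, 76 mm across, 90 mm tall, standing on the desk; origin at the centre of its underside
- mouse: bystander: black computer mouse, 100 x 60 x 26 mm; origin at the centre of its underside
- stapler: bystander: black stapler, 130 x 34 x 45 mm; origin at the centre of its underside
- tape: bystander: roll of clear tape lying flat, 90 mm across, 22 mm tall; origin at the centre of its underside
- jar: bystander: white jar with lid, 60 mm across, 100 mm tall; origin at the centre of its underside
- punch: bystander: hole punch, 110 x 90 x 52 mm; origin at the centre of its underside
There are look-alikes about, which are no part of the job. What is shaped like the bolt2 but blue or brown is not meant.

How it is judged (in metres and radians):
On the way, in this order (a step that is already met when the one before it is completed fails the run):
1. the power box is switched off at its rocker (value of joint rocker above 0.3 rad), for 0.2 s.
2. the foot lies on the base plate and the drift pin is fully home through both, with no bolt over the base plate yet (horizontal distance between stand and base below 0.006 m and z of stand in the frame of base between 0.036 and 0.043 m and y of base_pinhole in the frame of stand below -0.03 m and angle between the x axis of stand and the x axis of base, either way round below 0.06 rad and horizontal distance between pin and base_pinhole below 0.006 m and z of pin in the frame of base below 0.008 m and angle between pin's own z axis and vertical below 0.12 rad and horizontal distance between each of bolt0, bolt1, bolt2, bolt3 and base above 0.11 m and value of joint rocker above 0.3 rad), for 0.2 s.
3. every bolt is fully home in a bolt hole, the pin still in (horizontal distance between stand and base below 0.009 m and z of stand in the frame of base between 0.036 and 0.043 m and y of base_pinhole in the frame of stand below -0.03 m and angle between the x axis of stand and the x axis of base, either way round below 0.09 rad and horizontal distance between pin and base_pinhole below 0.006 m and z of pin in the frame of base below 0.008 m and angle between each of pin, bolt0, bolt1, bolt2, bolt3's own z axis and vertical below 0.12 rad and z of each of bolt0, bolt1, bolt2, bolt3 in the frame of base below 0.01 m and (horizontal distance between bolt0 and base_hole0 below 0.006 m or horizontal distance between bolt0 and base_hole1 below 0.006 m or horizontal distance between bolt0 and base_hole2 below 0.006 m or horizontal distance between bolt0 and base_hole3 below 0.006 m) and (horizontal distance between bolt1 and base_hole0 below 0.006 m or horizontal distance between bolt1 and base_hole1 below 0.006 m or horizontal distance between bolt1 and base_hole2 below 0.006 m or horizontal distance between bolt1 and base_hole3 below 0.006 m) and (horizontal distance between bolt2 and base_hole0 below 0.006 m or horizontal distance between bolt2 and base_hole1 below 0.006 m or horizontal distance between bolt2 and base_hole2 below 0.006 m or horizontal distance between bolt2 and base_hole3 below 0.006 m) and (horizontal distance between bolt3 and base_hole0 below 0.006 m or horizontal distance between bolt3 and base_hole1 below 0.006 m or horizontal distance between bolt3 and base_hole2 below 0.006 m or horizontal distance between bolt3 and base_hole3 below 0.006 m) and value of joint rocker above 0.3 rad), for 0.2 s.
4. the pin hangs by its eye on the post, let go, the switch still off (horizontal distance between pin_eye and post_seat below 0.01 m and z of pin_eye in the frame of post_seat between 0 and 0.022 m and contact force between pin and the fingers below 0.1 N and linear speed of pin below 0.03 m/s and z of each of bolt0, bolt1, bolt2, bolt3 in the frame of base below 0.01 m and angle between each of bolt0, bolt1, bolt2, bolt3's own z axis and vertical below 0.12 rad and (horizontal distance between bolt0 and base_hole0 below 0.006 m or horizontal distance between bolt0 and base_hole1 below 0.006 m or horizontal distance between bolt0 and base_hole2 below 0.006 m or horizontal distance between bolt0 and base_hole3 below 0.006 m) and (horizontal distance between bolt1 and base_hole0 below 0.006 m or horizontal distance between bolt1 and base_hole1 below 0.006 m or horizontal distance between bolt1 and base_hole2 below 0.006 m or horizontal distance between bolt1 and base_hole3 below 0.006 m) and (horizontal distance between bolt2 and base_hole0 below 0.006 m or horizontal distance between bolt2 and base_hole1 below 0.006 m or horizontal distance between bolt2 and base_hole2 below 0.006 m or horizontal distance between bolt2 and base_hole3 below 0.006 m) and (horizontal distance between bolt3 and base_hole0 below 0.006 m or horizontal distance between bolt3 and base_hole1 below 0.006 m or horizontal distance between bolt3 and base_hole2 below 0.006 m or horizontal distance between bolt3 and base_hole3 below 0.006 m) and value of joint rocker above 0.3 rad), for 0.3 s.
5. the rocker is switched on again (value of joint rocker below 0.1 rad), for 0.2 s.
At the end, for the whole second after the job is handed in: Foot within 9 mm and 0.09 rad of its place on the base plate, right way round; every bolt within 6 mm of a bolt hole, upright (0.12 rad), head within 4 mm of the flange; pin eye round the peg on the shoulder (10 mm sideways), let go; rocker on (under 0.1 rad); all at rest (horizontal distance between stand and base below 0.009 m and z of stand in the frame of base between 0.036 and 0.043 m and y of base_pinhole in the frame of stand below -0.03 m and angle between the x axis of stand and the x axis of base, either way round below 0.09 rad and z of each of bolt0, bolt1, bolt2, bolt3 in the frame of base below 0.01 m and angle between each of bolt0, bolt1, bolt2, bolt3's own z axis and vertical below 0.12 rad and (horizontal distance between bolt0 and base_hole0 below 0.006 m or horizontal distance between bolt0 and base_hole1 below 0.006 m or horizontal distance between bolt0 and base_hole2 below 0.006 m or horizontal distance between bolt0 and base_hole3 below 0.006 m) and (horizontal distance between bolt1 and base_hole0 below 0.006 m or horizontal distance between bolt1 and base_hole1 below 0.006 m or horizontal distance between bolt1 and base_hole2 below 0.006 m or horizontal distance between bolt1 and base_hole3 below 0.006 m) and (horizontal distance between bolt2 and base_hole0 below 0.006 m or horizontal distance between bolt2 and base_hole1 below 0.006 m or horizontal distance between bolt2 and base_hole2 below 0.006 m or horizontal distance between bolt2 and base_hole3 below 0.006 m) and (horizontal distance between bolt3 and base_hole0 below 0.006 m or horizontal distance between bolt3 and base_hole1 below 0.006 m or horizontal distance between bolt3 and base_hole2 below 0.006 m or horizontal distance between bolt3 and base_hole3 below 0.006 m) and horizontal distance between pin_eye and post_seat below 0.01 m and z of pin_eye in the frame of post_seat between 0 and 0.022 m and contact force between pin and the fingers below 0.1 N and linear speed of pin below 0.03 m/s and value of joint rocker below 0.1 rad and linear speed of each of bolt0, bolt1, bolt2, bolt3, stand, pin below 0.02 m/s); the robot touches nothing.
It fails at once if one of the other things on the desk is moved more than 40 mm (distance of any of mug, mouse, stapler, tape, jar, punch from where it was at the start of the episode above 0.04 m).
Of bolt0, bolt1, bolt2, bolt3 only 2 to 4 are there at a start; the rules pass over those that are not, and their reading is None.
At some moment in a run one of stand may be knocked a few centimetres aside while the robot is not near it.
It also fails if it takes over 210 s, if anything falls off the work surface, if the arm or the gripper's body presses on something with over 40 N, if the wrist force passes 120 N, or if a joint passes its speed limit or range.

### The arm

A 6-joint arm with a two-finger parallel gripper is mounted at the origin on the work surface. World frame = base frame: x ahead of the robot, y to its left, z up, the work surface at z = 0. Lengths are in m, angles in degrees, forces in N, time in s.
With the tool pointing down it reaches from about 0.325 to 0.9 m from the base axis. Payload 6.1 kg.
Tool frame: the origin (TCP) lies midway between the tips of the shut fingers; the grasp point (between the pads) lies arm.tcp_to_grasp behind it (arm.tcp_to_grasp is the distance from the TCP to the grasp point, in m); z points along the fingers, y is the line along which they close (so a half turn about z gives the same grasp; the last joint's range is limited). The gripper opens to 87 mm and grips with 3 to 60 N. Pads are 19 mm wide; open, the fingers measure 117 mm over their backs; the gripper's body (75 mm by 190 mm) begins 51 mm behind the grasp point.
Start: joints at [69.494, 12.628, 87.462, -0, 79.91, -7.225], TCP at [0.144, 0.608, 0.223] pointing down, gripper open.
Joint ranges: [-170.65, 170.65], [-52.31, 119.04], [5.05, 147.46], [-71.25, 251.25], [11.57, 151.72], [-153.62, 153.62]. Speed limits (degrees/s): [147.25, 147.25, 172.46, 180, 180, 180].

### API

Orientations are given as [roll, pitch, yaw] about the fixed x, y, z axes, in that order (R = Rz(yaw) Ry(pitch) Rx(roll)).
In Python, from rig import arm gives the robot as it stands.
- The arm moves only by the shell command python3 -m jog 'ROWS' [OPENING] [FORCE]. ROWS is text: rows parted by semicolons, each of 6 numbers parted by spaces: the shift along the tool's x, y, z in units of 25 mm (1.0 is 25 mm), then the turn, a rotation vector about the tool's x, y, z in units of 8 degrees (1.0 is 8 degrees). In form: x y z rx ry rz; .... A call has 1 to 8 rows; each row is the pose to reach, as a shift and turn from the pose commanded when the call began, along the tool's axes at that moment; what a row does not reach only later rows make up. A row lasts 1/10 s, in which the tool goes at most 50 mm and 8.59 degrees, less where a joint would pass 70% of its speed; a pose out of reach is approached as far as the arm can. A call with a gripper value outside its range is refused whole. OPENING is the opening, from 0 (shut) to 1 (fully open), set as the call begins (- or left out, the last holds). The fingers move at their own pace and stop on an object; FORCE is the grip in N (left out, the last holds). Time passes only in rows, so rows that repeat a pose let the fingers close. It gives the time, the measured TCP pose, the force, the opening and the grip force at its end, in the units of the state.
- arm.sense(): the state, without advancing time (a new reading comes with each control period).
- arm.capture(name): name is "scene" or "side" or "wrist"; returns a dict with "pixels" (400x640x3 uint8, red, green, blue), "depth" (400x640 float32, m along the optical axis (not along the pixel's ray), 0 where there is no reading), "intrinsics" (3x3 intrinsics, pixels), "xyz" and "attitude" of the camera in the world; the wrist camera has in their place "T_tool_cam" (4x4, takes a point from camera to tool coordinates, whose origin is the TCP and whose axes are the flange's). Camera axes: x right, y down, z forward; pixel columns grow to the right and rows downward; lengths in m; the calibration is good to about 2 mm. A picture is of the moment at which its call begins: read the wrist's pose just before it.
- arm.finish_job(): hands the job in; it is judged then, once.
The state is a dict: "time_s": time; "joint_pos": joint angles; "qvel": joint speeds; "tau": joint torques, N m; "tcp_pos": TCP position; "eef_rot": TCP orientation; "contact_force": force on the tool from outside, world axes, zero at the start; "ft_torque": the same for the moment, N m; "opening": finger opening in m; "finger_force": force on a finger pad.
Only numpy, scipy, OpenCV 4.12 (cv2) and the standard library are available. Lean on these libraries where they do the work, as an engineer would, in place of code of your own. Each camera call takes 0.05 s, during which the arm holds its last target. There are 200 camera calls.

## Working session

There is one attempt and no reset: what is moved stays moved. The work goes in short steps, Python scripts to look and compute and a shell command to move; the robot and the scene stay as the last step left them, time stands still between calls to the robot, and variables do not carry over. Pictures are saved under pics/ and viewed, at most 16 in all, crops included, and the job is handed in when it is done.

```bash
ls; mkdir -p pics; cat > h.py <<'E'
import numpy as np, cv2
from rig import arm
from scipy.spatial.transform import Rotation as R
def cap(n):
    s=arm.sense(); c=arm.capture(n); K=np.array(c["intrinsics"])
    if n=="wrist":
        T=np.eye(4);T[:3,:3]=R.from_euler('xyz',s["eef_rot"],degrees=True).as_matrix();T[:3,3]=s["tcp_pos"]
        T=T@np.array(c["T_tool_cam"])
    else:
        T=np.eye(4); a=np.array(c["attitude"]); T[:3,:3]=a if a.shape==(3,3) else R.from_euler('xyz',a,degrees=True).as_matrix(); T[:3,3]=c["xyz"]
    return c["pixels"],c["depth"],K,T
def cloud(d,K,T):
    v,u=np.mgrid[:d.shape[0],:d.shape[1]]
    p=np.stack([(u-K[0,2])/K[0,0]*d,(v-K[1,2])/K[1,1]*d,d],-1)
    return p@T[:3,:3].T+T[:3,3]
def ray(u,v,z,K,T):
    r=T[:3,:3]@np.array([(u-K[0,2])/K[0,0],(v-K[1,2])/K[1,1],1.]); return T[:3,3]+r*(z-T[2,3])/r[2]
def save(n,im): cv2.imwrite(f"pics/{n}.png",im[...,::-1])
E
python3 - <<'E'
from h import *
s=arm.sense();print(s,arm.tcp_to_grasp)
for n in("scene","side","wrist"):
    px,d,K,T=cap(n);save(n+"0",px);print(n,K.tolist(),T.round(3).tolist())
    np.savez(f"/tmp/{n}0.npz",px=px,d=d,K=K,T=T)
E
```

```text
pics
{'time_s': 0.0, 'joint_pos': array([ 6.94943522e+01,  1.26746343e+01,  8.75247204e+01,  1.29047880e-03,
        7.99098731e+01, -7.22562846e+00]), 'qvel': array([-0.03300632, -0.13082058,  0.10499344,  0.03294507, -0.09730205,
        0.02627401]), 'tau': array([ 1.90072467e-03, -4.94606531e+01, -3.87382150e+01,  7.00942869e-02,
        5.68346260e-02, -1.17886379e-04]), 'tcp_pos': array([0.14335723, 0.60771211, 0.22145347]), 'eef_rot': array([-1.79891799e+02, -1.49983378e-02,  1.66719739e+02]), 'contact_force': array([-1.31834849,  0.10670501,  0.15919073]), 'ft_torque': array([-0.00977642, -0.03442024, -0.00662692]), 'finger_force': 0.0, 'opening': 0.08709032135064629} 0.0187
scene [[411.99359954900547, 0.0, 324.0502629292945], [0.0, 411.99359954900547, 199.38540042058474], [0.0, 0.0, 1.0]] [[-0.683, 0.528, -0.504, 1.11], [0.73, 0.498, -0.467, 0.559], [0.005, -0.687, -0.726, 0.922], [0.0, 0.0, 0.0, 1.0]]
side [[418.84306490323786, 0.0, 319.25456846806236], [0.0, 418.84306490323786, 200.41733422796693], [0.0, 0.0, 1.0]] [[-0.818, -0.311, 0.484, -0.15], [-0.576, 0.429, -0.696, 1.01], [0.009, -0.848, -0.53, 0.846], [0.0, 0.0, 0.0, 1.0]]
wrist [[316.1370012010061, 0.0, 321.99696406637526], [0.0, 316.1370012010061, 205.9564521221946], [0.0, 0.0, 1.0]] [[0.229, 0.944, 0.237, 0.078], [0.973, -0.222, -0.056, 0.622], [0.0, 0.244, -0.97, 0.384], [0.0, 0.0, 0.0, 1.0]]
```

View pics/scene0.png

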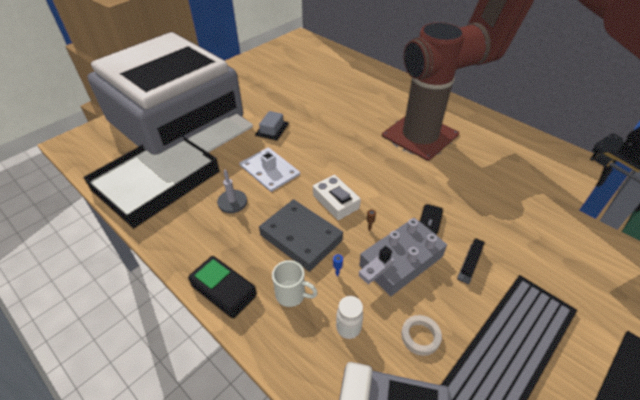

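View pics/side0.png

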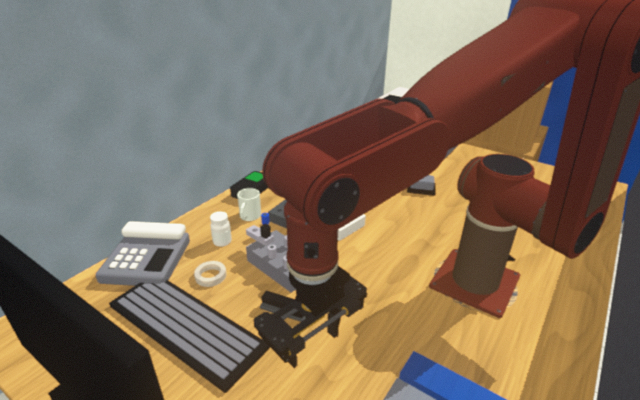

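Scene view: base plate (300,233), loose foot (268,168), post (232,195), power box (337,196) and rack (403,255) with the pin's dark handle (385,255). Look-alikes for the bolts: blue (338,265) and brown (371,218), both outside the rack. The grey heads in the rack are the ones I want. I'll check them in a close crop.

```bash
python3 - <<'E'
from h import *
f=np.load("/tmp/scene0.npz");px,d,K,T=[f[k] for k in("px","d","K","T")]
save("crop1",cv2.resize(px[120:300,215:455],None,fx=3.3,fy=3.3,interpolation=cv2.INTER_CUBIC))
P=cloud(d,K,T)
def rect(name,u0,u1,v0,v1,z0,z1):
    Q=P[v0:v1,u0:u1].reshape(-1,3);Q=Q[(Q[:,2]>z0)&(Q[:,2]<z1)]
    # keep largest cluster: grid
    g=np.zeros((1400,2400),np.uint8)
    ij=((Q[:,:2]+[0.1,1.2])*1000).astype(int);ok=(ij[:,0]>0)&(ij[:,0]<1400)&(ij[:,1]>0)&(ij[:,1]<2400)
    g[ij[ok,0],ij[ok,1]]=255
    g=cv2.morphologyEx(g,cv2.MORPH_CLOSE,np.ones((9,9)));n,l,s,c=cv2.connectedComponentsWithStats(g)
    k=1+s[1:,4].argmax();pts=np.argwhere(l==k)/1000-[0.1,1.2]
    r=cv2.minAreaRect(pts.astype(np.float32)); print(name,np.round(r[0],4),np.round(r[1],4),round(r[2],1),len(Q))
rect("base",250,355,190,275,.034,.046)
rect("box",308,365,168,222,.039,.05)
rect("rack",350,455,210,300,.048,.062)
rect("stand",235,305,140,195,.004,.016)
rect("column",235,305,140,195,.052,.068)
rect("rocker",308,365,168,222,.0505,.07)
rect("postfoot",215,250,180,220,.004,.02)
rect("peg",215,250,165,220,.1,.15)
E
```

```text
base [0.6239 0.0208] [0.1442 0.1938] 2.5 3010
box [ 4.54e-01 -1.00e-04] [0.1325 0.086 ] 79.7 863
rack [0.4981 0.2743] [0.1243 0.2128] 81.7 2203
stand [ 0.4939 -0.2553] [0.1922 0.1416] 88.2 1418
column [ 0.4962 -0.2553] [0.0382 0.0368] 86.2 108
rocker [0.4577 0.0205] [0.066  0.0393] 77.1 203
postfoot [ 0.676  -0.2242] [0.0938 0.0951] 72.9 545
peg [ 0.6737 -0.2244] [0.0087 0.0103] 51.3 36
```

View pics/crop1.png

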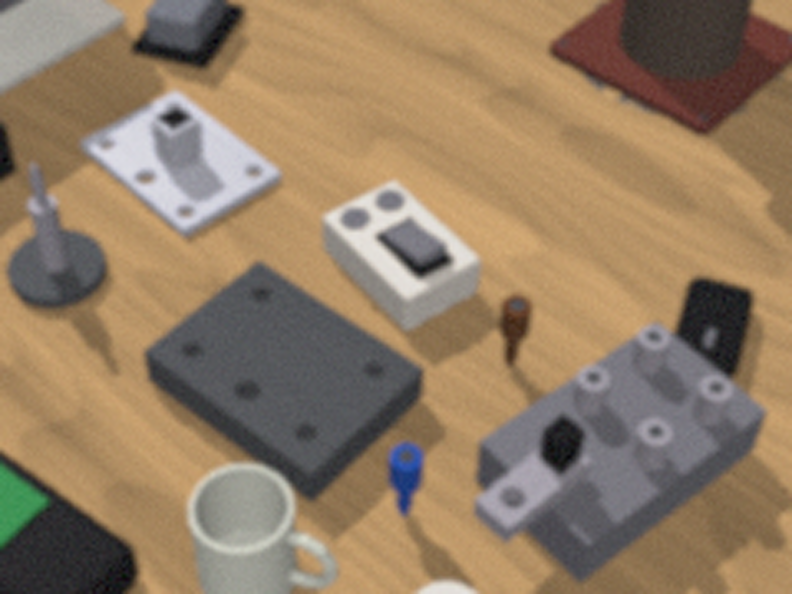

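The crop confirms it. Four grey bolts sit in the rack at crop (655,340), (592,380), (715,390) and (655,433), and the pin is black-handled with its arm towards lower left. The off end of the rocker is at crop (440,258), away from the sockets at (355,218) and (390,200). Base and foot both have their pin hole on the lower-left side, at crop (247,390) and (145,178). Next I move the wrist camera overhead.

```bash
python3 -m jog '-10.1 -10.1 -3.2 0 0 0;-10.1 -10.1 -3.2 0 0 0;-10.1 -10.1 -3.2 0 0 0;-10.1 -10.1 -3.2 0 0 0;-10.1 -10.1 -3.2 0 0 0;-10.1 -10.1 -3.2 0 0 0;-10.1 -10.1 -3.2 0 0 0;-10.1 -10.1 -3.2 0 0 0' && python3 -m jog '-10.1 -10.1 0 0 0 0;-10.1 -10.1 0 0 0 0;-10.1 -10.1 0 0 0 0;-10.1 -10.1 0 0 0 0;-10.1 -10.1 0 0 0 0;-10.1 -10.1 0 0 0 0;-10.1 -10.1 0 0 0 0;-10.1 -10.1 0 0 0 0'
python3 - <<'E'
from h import *
px,d,K,T=cap("wrist");save("w1",px);np.savez("/tmp/w1.npz",px=px,d=d,K=K,T=T);print(arm.sense()["tcp_pos"],arm.sense()["joint_pos"])
E
```

```text
time_s: 0.95
tcp_pos: [0.3334, 0.3015, 0.3038]
eef_rot: [180.0, 0.1, 166.5]
contact_force: [0.7, 1.0, -0.2]
opening: 0.087
finger_force: 0.0
time_s: 1.75
tcp_pos: [0.5205, -0.0038, 0.3017]
eef_rot: [-179.9, -0.0, 166.4]
contact_force: [-0.2, 0.5, 0.2]
opening: 0.0872
finger_force: 0.0
[ 0.51995325 -0.0024464   0.30164782] [-8.93358340e+00 -4.22298345e+00  9.68315753e+01 -4.57707704e-02
  8.74603767e+01 -8.53937523e+01]
```

View pics/w1.png

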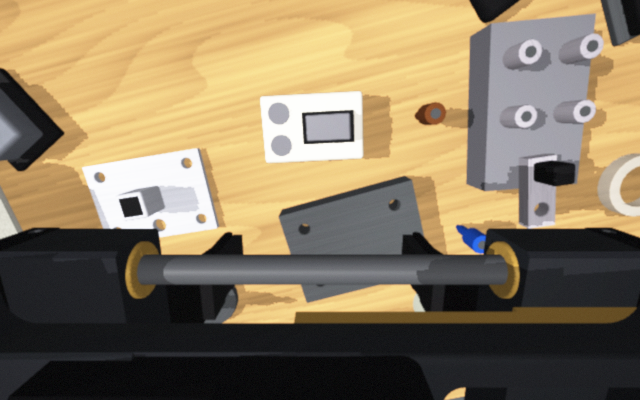

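Wrist view: box sockets at left (280,113) and (282,145), with the rocker's off end at its right edge (~348,126). Bolt tops are near (531,51), (591,46), (526,116) and (583,110), the eye is at (541,209), and the foot's holes are on the left. I'll compute positions from these.

```bash
cat >> h.py <<'E'
def blobs(mask,K,T,z,amin,amax):
    out=[]
    for c in cv2.findContours(mask.astype(np.uint8),cv2.RETR_LIST,cv2.CHAIN_APPROX_NONE)[0]:
        a=cv2.contourArea(c)
        if amin<a<amax and len(c)>4:
            (x,y),(w,h),t=cv2.fitEllipse(cv2.convexHull(c)) if len(cv2.convexHull(c))>4 else (cv2.minAreaRect(c))
            p=ray(x,y,z,K,T); out.append((round(x,1),round(y,1),round(w,1),round(h,1),p[:2].round(4).tolist()))
    return out
def rows(x,y,z,yaw):
    s=arm.sense();M=R.from_euler('xyz',s["eef_rot"],degrees=True)
    d=M.inv().apply(np.array([x,y,z])-s["tcp_pos"])/.025
    r=(M.inv()*R.from_euler('xyz',[180,0,yaw],degrees=True)).as_rotvec(degrees=True)/8
    print("rows",d.round(2),r.round(2),"tcp",s["tcp_pos"].round(4),"yaw",round(s["eef_rot"][2],1))
E
python3 - <<'E'
from h import *
f=np.load("/tmp/w1.npz");px,d,K,T=[f[k] for k in("px","d","K","T")]
g=cv2.cvtColor(px,cv2.COLOR_RGB2GRAY);hsv=cv2.cvtColor(px,cv2.COLOR_RGB2HSV)
def roi(m,u0,u1,v0,v1):
    o=np.zeros_like(m);o[v0:v1,u0:u1]=m[v0:v1,u0:u1];return o
print("rocker",blobs(roi(g<215,300,360,105,150),K,T,.056,300,3000))
box=roi((g>200)&(hsv[...,1]<60),255,370,85,170);c=max(cv2.findContours(box.astype(np.uint8),0,2)[0],key=cv2.contourArea);r=cv2.minAreaRect(c);b=cv2.boxPoints(r);print("box",[ray(*p,.045,K,T)[:2].round(4).tolist() for p in b])
# bolt heads: dark centre inside bright rim
for (u,v) in [(531,51),(591,46),(526,116),(583,110)]:
    m=roi(g>205,u-16,u+16,v-16,v+16);print("bolt",blobs(m,K,T,.089,15,900))
print("eye",blobs(roi((g<125),525,560,195,222),K,T,.075,20,900))
P=cloud(d,K,T)
h=P[150:200,520:590].reshape(-1,3);h=h[h[:,2]>.105];print("handle top",np.median(h,0),h[:,:2].min(0),h[:,:2].max(0))
print("standholes",blobs(roi(g<190,80,220,140,232),K,T,.010,20,250))
col=P[185:225,100:150].reshape(-1,3);col=col[col[:,2]>.054];print("col",col.mean(0))
rk=P[100:155,300:358].reshape(-1,3);rk=rk[rk[:,2]>.052];print("rk",rk.min(0),rk.max(0),rk.mean(0))
rows(.5,0,.1,170)
E
```

```text
rocker [(328.7, 126.4, 38.1, 72.2, [0.4574, 0.0195])]
box [[0.4006, -0.0565], [0.4243, 0.0689], [0.5078, 0.0562], [0.4832, -0.0758]]
bolt [(530.3, 51.2, 13.6, 15.6, [0.4313, 0.2508]), (529.6, 51.2, 20.2, 23.8, [0.4312, 0.2501])]
bolt [(591.3, 45.8, 20.1, 23.8, [0.4414, 0.3158])]
bolt [(526.1, 115.9, 12.9, 14.4, [0.4988, 0.2408]), (525.3, 116.0, 19.1, 22.3, [0.4986, 0.24])]
bolt [(584.9, 110.8, 12.9, 15.1, [0.5088, 0.3064]), (585.0, 110.2, 18.3, 26.2, [0.5082, 0.3066])]
eye [(541.4, 208.8, 12.2, 14.4, [0.6199, 0.2591]), (526.0, 208.0, 26.0, 2.0, [0.6142, 0.2401])]
handle top [0.56751348 0.25825002 0.11358296] [0.45567857 0.01110638] [0.58146019 0.27476071]
standholes [(200.3, 218.5, 8.3, 9.9, [0.5428, -0.1971]), (99.0, 177.0, 8.8, 11.5, [0.449, -0.3195]), (185.8, 162.6, 9.2, 10.7, [0.4588, -0.1902])]
col [ 0.49430023 -0.25351614  0.06331008]
rk [ 0.43708107 -0.01192964  0.05232173] [0.4769026  0.04718757 0.46459307] [0.45690662 0.01790171 0.0615867 ]
rows [ 0.79 -0.08  8.07] [-0.01 -0.01 -0.44] tcp [ 0.52   -0.0024  0.3016] yaw 166.5
```

```bash
python3 -m jog '2.68 1.22 8 0 0 0;2.68 1.22 8 0 0 0;2.68 1.22 8 0 0 0;2.68 1.22 8 0 0 0;2.68 1.22 8 0 0 0;2.68 1.22 8 0 0 0;2.68 1.22 8 0 0 0' 0 && python3 -m jog '0 0 0.6 0 0 0;0 0 1.2 0 0 0;0 0 1.5 0 0 0;0 0 1.75 0 0 0;0 0 1.95 0 0 0;0 0 1.95 0 0 0' && python3 -m jog '0 0 -2 0 0 0;0 0 -4 0 0 0;0 0 -5 0 0 0;0 0 -5 0 0 0' 1
python3 - <<'E'
from h import *
px,d,K,T=cap("scene");save("s2",cv2.resize(px[160:225,290:380],None,fx=6,fy=6,interpolation=cv2.INTER_CUBIC))
P=cloud(d,K,T)[168:222,308:365]
off=np.array([.461,.039]);hin=np.array([.4574,.0195]);
for c in(off,2*hin-off):
    m=(np.linalg.norm(P[...,:2]-c,axis=-1)<.008)&(P[...,2]<.1)&(P[...,2]>.03);print(np.median(P[m][:,2]),m.sum())
E
```

```text
time_s: 2.5
tcp_pos: [0.463, 0.046, 0.105]
eef_rot: [180.0, 0.2, 166.8]
contact_force: [-0.5, -0.3, 0.4]
opening: 0.0391
finger_force: 0.0
time_s: 3.1
tcp_pos: [0.4626, 0.0451, 0.0554]
eef_rot: [-180.0, 0.2, 166.7]
contact_force: [-0.1, -1.6, 4.1]
opening: 0.0012
finger_force: 1.3
time_s: 3.5
tcp_pos: [0.4646, 0.0457, 0.1845]
eef_rot: [179.9, 0.6, 166.7]
contact_force: [0.0, -0.4, 0.2]
opening: 0.0253
finger_force: 0.0
0.05673968032919441 22
0.06398927742855381 18
```

```bash
python3 -m jog '-12.6 -2.2 -4.7 0 0 -1.1;-12.6 -2.2 -4.7 0 0 -1.1;-12.6 -2.2 -4.7 0 0 -1.1;-12.6 -2.2 -4.7 0 0 -1.1;-12.6 -2.2 -4.7 0 0 -1.1;-12.6 -2.2 -4.7 0 0 -1.1;-12.6 -2.2 -4.7 0 0 -1.1;-12.6 -2.2 -4.7 0 0 -1.1' && python3 -m jog '0 0 0 0 0 0;0 0 0 0 0 0'
python3 - <<'E'
from h import *
px,d,K,T=cap("wrist");save("w2",px);np.savez("/tmp/w2.npz",px=px,d=d,K=K,T=T)
g=cv2.cvtColor(px,cv2.COLOR_RGB2GRAY)
P=cloud(d,K,T)
top=np.zeros(g.shape,bool);
c=np.array([.6239,.0208]);m=(abs(P[...,0]-c[0])<.078)&(abs(P[...,1]-c[1])<.1)
u,v=np.where(m)[1],np.where(m)[0];print(u.min(),u.max(),v.min(),v.max(),np.median(g[m]))
bg=cv2.medianBlur(g,31).astype(int)
print("base holes",blobs((bg-g>22)&m,K,T,.04,25,300))
pg=(P[...,2]>.1)&(P[...,2]<.15)&(abs(P[...,0]-.676)<.04)&(abs(P[...,1]+.224)<.04);print("peg",P[pg].mean(0),pg.sum())
print(np.argwhere(pg).mean(0))
E
```

```text
time_s: 4.35
tcp_pos: [0.7579, -0.0828, 0.2926]
eef_rot: [-180.0, -0.1, 175.4]
contact_force: [-0.9, -0.2, -0.9]
opening: 0.0856
finger_force: 0.0
time_s: 4.55
tcp_pos: [0.7535, -0.0793, 0.2943]
eef_rot: [180.0, -0.2, 175.5]
contact_force: [0.3, -1.1, 0.4]
opening: 0.0871
finger_force: 0.0
0 639 0 399 119.0
base holes [(335.0, 121.1, 20.0, 36.7, [0.6809, -0.0571]), (475.4, 110.9, 11.1, 35.7, [0.6822, 0.1212]), (346.0, 110.3, 11.8, 13.4, [0.6688, -0.0422]), (397.2, 104.5, 15.3, 17.3, [0.6668, 0.0226]), (448.4, 98.3, 12.8, 14.6, [0.6643, 0.0868]), (338.4, 38.1, 14.0, 14.4, [0.5851, -0.0464]), (446.9, 24.5, 13.4, 15.8, [0.5803, 0.0834]), (328.5, 29.6, 23.0, 41.5, [0.575, -0.0576])]
peg [ 0.67288251 -0.22552928  0.12097806] 195
[124.53333333 174.30769231]
```

View pics/w2.png

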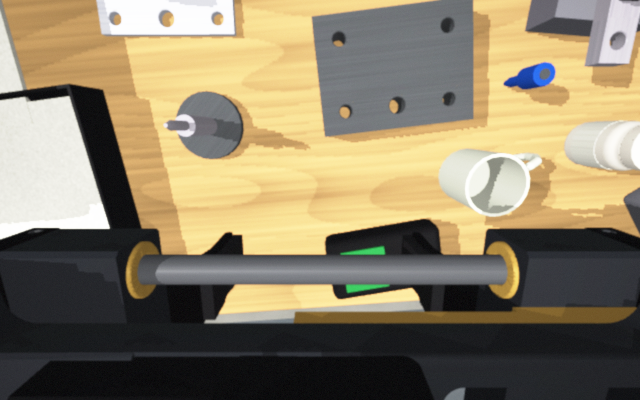

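Wrist view 2: base holes at (346,110), (397,105; pin), (448,98), (338,38) and (447,25). The post is at (175–186,125), and the foot's -y row is at the top left. Base centre is (.6246,.0204), yaw 92.05°. Next I grip the foot.

```bash
python3 -m jog '9.7 -7.95 5 0 0 0;9.7 -7.95 5 0 0 0;9.7 -7.95 5 0 0 0;9.7 -7.95 5 0 0 0;9.7 -7.95 5 0 0 0;9.7 -7.95 5 0 0 0;9.7 -7.95 5 0 0 0;9.7 -7.95 5 0 0 0' 1 && python3 -m jog '0 0 0 0 0 0;0 0 0 0 0 0'
python3 - <<'E'
from h import *
px,d,K,T=cap("wrist")
g=cv2.cvtColor(px,cv2.COLOR_RGB2GRAY)
P=cloud(d,K,T)
bg=cv2.medianBlur(g,41).astype(int)
print([b for b in blobs((bg-g>40),K,T,.01,25,500) if abs(b[4][0]-.49)<.1 and abs(b[4][1]+.25)<.12])
c=P[(abs(P[...,2]-.06)<.006)&(abs(P[...,0]-.496)<.05)&(abs(P[...,1]+.256)<.05)];print("col",c.mean(0),c.min(0),c.max(0))
p2,d2,K2,T2=cap("scene");Q=cloud(d2,K2,T2)[140:195,235:305].reshape(-1,3);Q=Q[(abs(Q[:,2]-.06)<.006)];print(np.median(Q,0))
save("w3",px);rows(.4959,-.2583,.024,175.5)
E
```

```text
time_s: 5.4
tcp_pos: [0.4922, -0.2592, 0.169]
eef_rot: [179.9, -0.3, 175.3]
contact_force: [0.5, 0.9, 0.3]
opening: 0.0868
finger_force: 0.0
time_s: 5.6
tcp_pos: [0.4983, -0.2586, 0.1725]
eef_rot: [-180.0, 0.1, 175.6]
contact_force: [-0.0, 0.1, 0.3]
opening: 0.0869
finger_force: 0.0
[(382.2, 227.3, 13.4, 14.3, [0.5426, -0.1971]), (262.4, 227.0, 13.2, 13.5, [0.5322, -0.3262]), (321.7, 227.3, 16.9, 17.3, [0.5375, -0.2623]), (323.4, 177.2, 12.5, 41.4, [0.4833, -0.2563]), (386.4, 148.2, 15.2, 16.3, [0.4586, -0.1904]), (258.2, 148.4, 15.4, 16.4, [0.4488, -0.3201])]
col [ 0.49421181 -0.25827475  0.06090588] [ 0.4761753  -0.27717272  0.05516119] [ 0.51435325 -0.23994317  0.06402213]
[ 0.49894621 -0.25176553  0.06101938]
rows [0.12 0.01 5.93] [-0.01  0.01  0.01] tcp [ 0.4987 -0.2586  0.1723] yaw 175.6
```

```bash
python3 -m jog '0.12 0 2 0 0 0;0.12 0 4 0 0 0;0.12 0 5 0 0 0;0.12 0 5.9 0 0 0;0.12 0 5.9 0 0 0;0.12 0 5.9 0 0 0' 1 && python3 -m jog '0 0 0 0 0 0;0 0 0 0 0 0;0 0 0 0 0 0;0 0 0 0 0 0;0 0 0 0 0 0;0 0 0 0 0 0;0 0 0 0 0 0' 0 45 && python3 -m jog '0 0 -1 0 0 0;0 0 -2 0 0 0;0 0 -4 0 0 0;0 0 -5.5 0 0 0;0 0 -5.5 0 0 0;0 0 -5.5 0 0 0'
python3 - <<'E'
from h import *
px,d,K,T=cap("wrist")
g=cv2.cvtColor(px,cv2.COLOR_RGB2GRAY);bg=cv2.medianBlur(g,41).astype(int)
s=arm.sense();z=s["tcp_pos"][2]-.024+.010
M=R.from_euler('xyz',s["eef_rot"],degrees=True)
for b in blobs((bg-g>40),K,T,z,25,700):
    q=M.inv().apply(np.r_[b[4],z]-s["tcp_pos"])
    if abs(q[0])<.1 and abs(q[1])<.1: print(b,(q*1000).round(1))
save("w4",px);print(s["opening"]);rows(.6246,.0204,.17,182)
E
```

```text
time_s: 6.3
tcp_pos: [0.4952, -0.2586, 0.0242]
eef_rot: [180.0, -0.0, 175.6]
contact_force: [1.0, 0.1, -0.6]
opening: 0.0868
finger_force: 0.0
time_s: 7.0
tcp_pos: [0.4945, -0.259, 0.0238]
eef_rot: [180.0, -0.0, 175.5]
contact_force: [-0.1, 0.4, -1.1]
opening: 0.0388
finger_force: 0.0
time_s: 7.6
tcp_pos: [0.4941, -0.2588, 0.1605]
eef_rot: [180.0, -0.0, 175.5]
contact_force: [-0.7, 0.3, -7.4]
opening: 0.0356
finger_force: 45.0
(389.5, 283.2, 9.8, 16.4, [0.525, -0.2196]) [-28.9  40.7  14. ]
(370.3, 288.0, 17.9, 33.2, [0.5274, -0.2316]) [-32.2  28.9  13.9]
(339.8, 281.2, 16.9, 49.2, [0.5212, -0.2503]) [-27.5   9.8  13.9]
(277.5, 288.8, 11.2, 30.2, [0.5234, -0.2894]) [-32.8 -29.   13.8]
(302.6, 292.8, 19.7, 23.9, [0.5274, -0.274]) [-35.5 -13.3  13.8]
(410.0, 234.1, 16.6, 32.2, [0.4938, -0.2066]) [ 3.2 51.2 14.1]
(238.2, 234.4, 13.0, 40.9, [0.4859, -0.3087]) [  3.1 -51.2  13.9]
(228.9, 264.3, 14.3, 149.0, [0.5046, -0.3171]) [-16.2 -58.1  13.8]
(344.7, 220.8, 6.0, 17.9, [0.4825, -0.2449]) [11.5 12.2 14.1]
(461.4, 144.6, 19.4, 49.1, [0.4434, -0.1776]) [55.7 76.2 14.4]
(208.9, 176.3, 27.4, 29.8, [0.4501, -0.3204]) [ 37.9 -65.6  14. ]
(432.8, 175.9, 26.3, 29.2, [0.4597, -0.1933]) [38.3 61.8 14.3]
(205.1, 150.5, 27.8, 41.4, [0.4355, -0.3201]) [ 52.5 -66.5  14. ]
(169.8, 93.2, 49.8, 100.6, [0.4041, -0.3339]) [ 82.7 -82.7  14.1]
0.035863531106363034
rows [-4.37 11.51 -0.44] [ 0.02 -0.02 -0.81] tcp [ 0.493  -0.258   0.1587] yaw 175.5
```

View pics/w4.png

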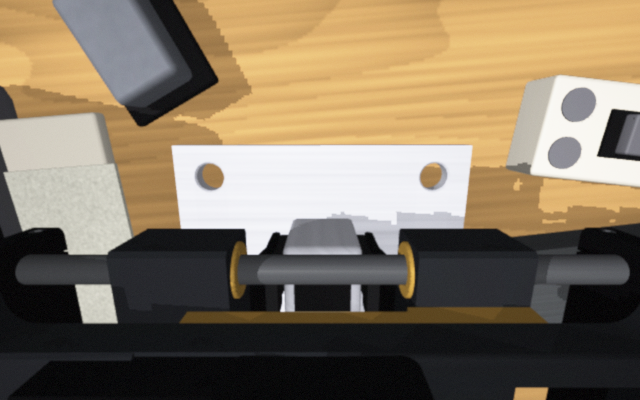

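```bash
python3 - <<'E'
from h import *
px,d,K,T=cap("wrist");P=cloud(d,K,T);s=arm.sense()
M=R.from_euler('xyz',s["eef_rot"],degrees=True)
for r in(150,165,190,205,220):
    q=M.inv().apply(P[r,215:260]-s["tcp_pos"]);print(r,np.median(q,0).round(4),end=" ")
    q=M.inv().apply(P[r,390:460]-s["tcp_pos"]);print(np.median(q,0).round(4))
E
```

```text
150 [ 0.0532 -0.0489  0.0178] [0.0532 0.0571 0.0181]
165 [ 0.0446 -0.0498  0.0182] [0.0447 0.0581 0.0182]
190 [ 0.0301 -0.0508  0.0179] [0.0301 0.0591 0.0181]
205 [ 0.0211 -0.0514  0.0176] [0.0211 0.0599 0.0179]
220 [ 0.0118 -0.0518  0.0177] [0.0118 0.0598 0.0178]
```

```bash
python3 -m jog '0 0 0 0 0 0;-4.2 11.5 0 0 0 -0.82;-4.2 11.5 0 0 0 -0.82;-4.2 11.5 0 0 0 -0.82;-4.2 11.5 0 0 0 -0.82;-4.2 11.5 0 0 0 -0.82;-4.2 11.5 0 0 0 -0.82;-4.2 11.5 0 0 0 -0.82' 0 60 && python3 -m jog '0 0 0 0 0 0;0 0 0 0 0 0;0 0 0.8 0 0 0;0 0 1.6 0 0 0;0 0 1.6 0 0 0;0 0 1.6 0 0 0'
python3 - <<'E'
from h import *
px,d,K,T=cap("wrist");P=cloud(d,K,T);s=arm.sense();save("w5",px)
M=R.from_euler('xyz',s["eef_rot"],degrees=True)
q=M.inv().apply(P[180,215:260]-s["tcp_pos"]);zf=np.median(q[:,2]);print("flange z",zf)
g=cv2.cvtColor(px,cv2.COLOR_RGB2GRAY);col=g[100:200,321-60].astype(int);e=100+np.diff(col).argmax();print("edge row",e)
for u in (200,261,380,440):
    col=g[110:180,u].astype(int);e=110+np.diff(col).argmax();p=ray(u,e+.5,s["tcp_pos"][2]-zf,K,T);print(u,e,M.inv().apply(p-s["tcp_pos"]).round(4))
rows(.6206,.0203,.07,182.05)
E
```

```text
time_s: 8.5
tcp_pos: [0.6221, 0.0254, 0.1591]
eef_rot: [179.8, -0.1, -177.6]
contact_force: [0.3, -0.1, -5.6]
opening: 0.0353
finger_force: 60.0
time_s: 9.1
tcp_pos: [0.6208, 0.018, 0.1207]
eef_rot: [180.0, -0.1, -178.0]
contact_force: [0.3, 0.3, -5.6]
opening: 0.0355
finger_force: 60.0
flange z 0.020110533990850415
edge row 144
200 144 [ 0.0579 -0.0696  0.0201]
261 144 [ 0.058  -0.0351  0.0201]
380 144 [0.058  0.0322 0.0201]
440 144 [0.058  0.0662 0.0201]
rows [0.05 0.09 2.08] [-0.    0.   -0.01] tcp [0.6218 0.0182 0.1219] yaw -178.0
```

```bash
python3 -m jog '0 0.09 0.8 0 0 0;0 0.09 1.5 0 0 0;0 0.09 1.85 0 0 0;0 0.09 1.85 0 0 0;0 0.09 1.85 0 0 0' && python3 -m jog '0 0 0.06 0 0 0;0 0 0.12 0 0 0;0 0 0.18 0 0 0;0 0 0.24 0 0 0;0 0 0.24 0 0 0'
python3 - <<'E'
from h import *
px,d,K,T=cap("wrist");s=arm.sense();save("w5",px)
print(s["contact_force"]);rows(.6216,.0203,.07,182.05)
E
```

```text
time_s: 9.65
tcp_pos: [0.6223, 0.0214, 0.0762]
eef_rot: [-180.0, 0.1, -177.9]
contact_force: [0.3, -0.6, -6.2]
opening: 0.0357
finger_force: 60.0
time_s: 10.15
tcp_pos: [0.6218, 0.0217, 0.0695]
eef_rot: [180.0, 0.0, -177.9]
contact_force: [-0.5, -0.5, -3.1]
opening: 0.0358
finger_force: 60.0
[-0.92302256  0.295131   -3.73425444]
rows [ 0.01 -0.05 -0.02] [0. 0. 0.] tcp [0.6218 0.0217 0.0695] yaw -177.9
```

View pics/w5.png

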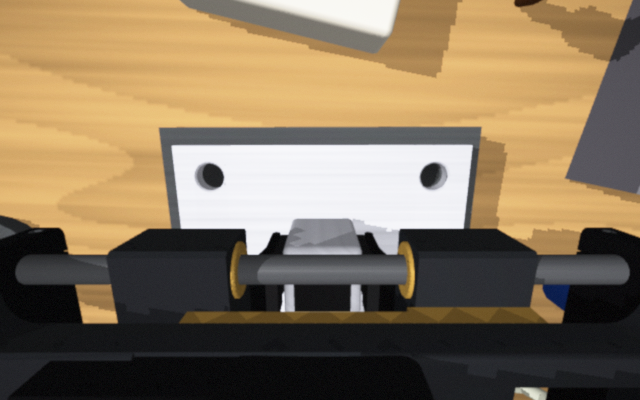

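Foot rests on the plate and the dark border looks even: 12 px left, 10 px right, holes at (209,176) and (433,176). I'll release it and go for the pin.

```bash
python3 -m jog '0 -0.05 0 0 0 0;0 -0.05 0.12 0 0 0;0 -0.05 0.12 0 0 0' && python3 -m jog '0 0 0 0 0 0;0 0 0 0 0 0;0 0 0 0 0 0;0 0 0 0 0 0' 1 && python3 -m jog '0 0 -2 0 0 0;0 0 -4 0 0 0;0 0 -5 0 0 0;0 0 -5 0 0 0' && python3 -m jog '-3 0 -2 0 0 0;-3 0 -2 0 0 0;-3 0 -2 0 0 0;-3 0 -2 0 0 0'
python3 - <<'E'
from h import *
px,d,K,T=cap("wrist");save("w6",px)
g=cv2.cvtColor(px,cv2.COLOR_RGB2GRAY);bg=cv2.medianBlur(g,41).astype(int)
for b in blobs((bg-g>40),K,T,.05,40,700):
    if abs(b[4][0]-.6246)<.06 and abs(b[4][1]-.02)<.08: print(b)
rows(.6,.26,.17,175)
E
```

```text
time_s: 10.5
tcp_pos: [0.622, 0.0207, 0.0692]
eef_rot: [180.0, 0.0, -177.9]
contact_force: [-9.7, 1.5, 15.8]
opening: 0.0356
finger_force: 60.0
time_s: 10.9
tcp_pos: [0.6218, 0.0203, 0.066]
eef_rot: [-180.0, 0.0, -177.9]
contact_force: [0.4, 0.3, -0.0]
opening: 0.0597
finger_force: 0.0
time_s: 11.3
tcp_pos: [0.625, 0.0201, 0.1971]
eef_rot: [-179.9, 0.6, -177.9]
contact_force: [1.4, 0.9, 0.3]
opening: 0.0851
finger_force: 0.0
time_s: 11.7
tcp_pos: [0.6965, 0.0231, 0.2394]
eef_rot: [180.0, -0.1, -177.9]
contact_force: [-0.3, 0.1, -0.9]
opening: 0.087
finger_force: 0.0
(380.1, 161.1, 13.0, 14.9, [0.6644, 0.0863])
(263.4, 161.4, 14.1, 15.0, [0.6695, -0.043])
(321.9, 161.4, 17.6, 18.3, [0.6671, 0.0218])
(384.0, 80.7, 14.8, 16.8, [0.5807, 0.0836])
(259.7, 80.8, 15.5, 16.8, [0.5857, -0.0463])
rows [3.46 9.6  2.76] [ 0.   -0.03  0.88] tcp [0.6955 0.0232 0.2387] yaw -177.9
```

```bash
python3 -m jog '1.85 9.55 0.8 0 0 0.88;1.85 9.55 0.8 0 0 0.88;1.85 9.55 0.8 0 0 0.88;1.85 9.55 0.8 0 0 0.88;1.85 9.55 0.8 0 0 0.88;1.85 9.55 0.8 0 0 0.88;1.85 9.55 0.8 0 0 0.88' 1
python3 - <<'E'
from h import *
px,d,K,T=cap("wrist");save("w7",px);P=cloud(d,K,T)
h=P[(P[...,2]>.106)&(P[...,2]<.122)&(abs(P[...,0]-.57)<.03)&(abs(P[...,1]-.262)<.03)];r=cv2.minAreaRect((h[:,:2]*1000).astype(np.float32));print("handle",r,h[:,2].mean())
g=cv2.cvtColor(px,cv2.COLOR_RGB2GRAY);hs=cv2.cvtColor(px,cv2.COLOR_RGB2HSV)
bg=cv2.medianBlur(g,31).astype(int)
print("dark",[b for b in blobs(g<45,K,T,.113,200,3000) if abs(b[4][0]-.57)<.03 and abs(b[4][1]-.262)<.03])
print("eye",[b for b in blobs(bg-g>25,K,T,.075,40,900) if abs(b[4][0]-.62)<.02 and abs(b[4][1]-.26)<.02])
print("heads",[b for b in blobs(g>190,K,T,.089,60,1800) if .42<b[4][0]<.53 and .22<b[4][1]<.33])
rows(.5698,.2634,.09,175)
E
```

```text
time_s: 12.45
tcp_pos: [0.6396, 0.2608, 0.2192]
eef_rot: [-179.9, -0.2, 175.2]
contact_force: [-0.5, -0.1, -0.0]
opening: 0.0872
finger_force: 0.0
handle ((569.425537109375, 261.880126953125), (23.469663619995117, 23.381526947021484), 85.23350524902344) 0.11319674207014542
dark [(317.5, 122.6, 29.8, 41.5, [0.5695, 0.2624])]
eye [(317.8, 176.5, 18.8, 19.7, [0.6197, 0.2578])]
heads [(362.0, 44.7, 16.6, 18.5, [0.5086, 0.3052]), (283.8, 39.0, 16.8, 18.4, [0.4987, 0.2397]), (361.4, 44.5, 27.9, 30.1, [0.5084, 0.3048]), (283.6, 38.9, 28.1, 30.4, [0.4986, 0.2394])]
rows [ 2.82 -0.08  5.19] [-0.01 -0.01  0.01] tcp [0.6404 0.2596 0.2197] yaw 175.1
```

View pics/w7.png

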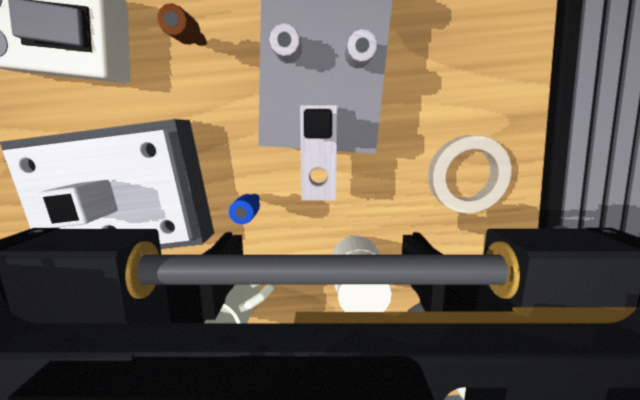

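Pin handle at (317,122), eye at (318,176). The blue look-alike is at (243,209) and the brown at (173,20), both clear of it. Gripping the handle.

```bash
python3 -m jog '2.84 -0.15 1.5 0 0 0;2.84 -0.15 3 0 0 0;2.84 -0.15 3 0 0 0;2.84 -0.15 4.5 0 0 0;2.84 -0.15 5.4 0 0 0;2.84 -0.15 5.67 0 0 0;2.84 -0.15 5.67 0 0 0;2.84 -0.15 5.67 0 0 0' 1 && python3 -m jog '0 0 0 0 0 0;0 0 0 0 0 0;0 0 0 0 0 0;0 0 0 0 0 0;0 0 0 0 0 0;0 0 0 0 0 0;0 0 0 0 0 0;0 0 0 0 0 0' 0 60 && python3 -m jog '0 0 0 0 0 0;0 0 0 0 0 0;0 0 0 0 0 0' && python3 -m jog '0 0 -0.5 0 0 0;0 0 -1.5 0 0 0;0 0 -3 0 0 0;0 0 -4.6 0 0 0;0 0 -4.6 0 0 0'
python3 - <<'E'
from h import *
rows(.6669,.0218,.19,182.05)
E
```

```text
time_s: 13.3
tcp_pos: [0.5726, 0.2623, 0.0812]
eef_rot: [179.9, 0.1, 175.0]
contact_force: [-0.7, 0.0, 0.3]
opening: 0.087
finger_force: 0.0
time_s: 14.1
tcp_pos: [0.5706, 0.2624, 0.0792]
eef_rot: [-180.0, -0.0, 175.0]
contact_force: [0.1, 0.1, 0.6]
opening: 0.031
finger_force: 0.0
time_s: 14.4
tcp_pos: [0.5706, 0.2624, 0.0792]
eef_rot: [-180.0, -0.0, 175.0]
contact_force: [-0.7, -0.1, -0.1]
opening: 0.0235
finger_force: 60.0
time_s: 14.9
tcp_pos: [0.5744, 0.2637, 0.2028]
eef_rot: [179.7, 0.6, 175.0]
contact_force: [0.7, 0.5, -0.8]
opening: 0.0234
finger_force: 60.0
rows [-4.52 -9.32  0.52] [ 0.03  0.08 -0.88] tcp [0.5744 0.2637 0.2028] yaw 175.0
```

```bash
python3 -m jog '-4.6 -9.3 0 0 0 -0.88;-4.6 -9.3 0 0 0 -0.88;-4.6 -9.3 0 0 0 -0.88;-4.6 -9.3 0 0 0 -0.88;-4.6 -9.3 0 0 0 -0.88;-4.6 -9.3 0 0 0 -0.88;-4.6 -9.3 0 0 0 -0.88;-4.6 -9.3 0 0 0 -0.88' && python3 -m jog '0 0 0 0 0 0;0 0 0 0 0 0'
python3 - <<'E'
from h import *
px,d,K,T=cap("wrist");save("w8",px);
rows(.6681,.0218,.13,182.05)
px,d,K,T=cap("scene")
save("s3",cv2.resize(px[150:300,215:395],None,fx=4,fy=4,interpolation=cv2.INTER_CUBIC))
g=cv2.cvtColor(px,cv2.COLOR_RGB2GRAY)
E
```

```text
time_s: 15.7
tcp_pos: [0.6644, 0.0217, 0.1938]
eef_rot: [179.9, -0.1, -177.9]
contact_force: [-0.5, 0.6, -0.9]
opening: 0.0234
finger_force: 60.0
time_s: 15.9
tcp_pos: [0.6647, 0.0227, 0.1944]
eef_rot: [180.0, -0.0, -177.8]
contact_force: [-0.3, -0.3, -1.9]
opening: 0.0234
finger_force: 60.0
rows [-0.13 -0.03  2.58] [ 0.   -0.    0.02] tcp [0.6648 0.0225 0.1944] yaw -177.8
```

View pics/s3.png

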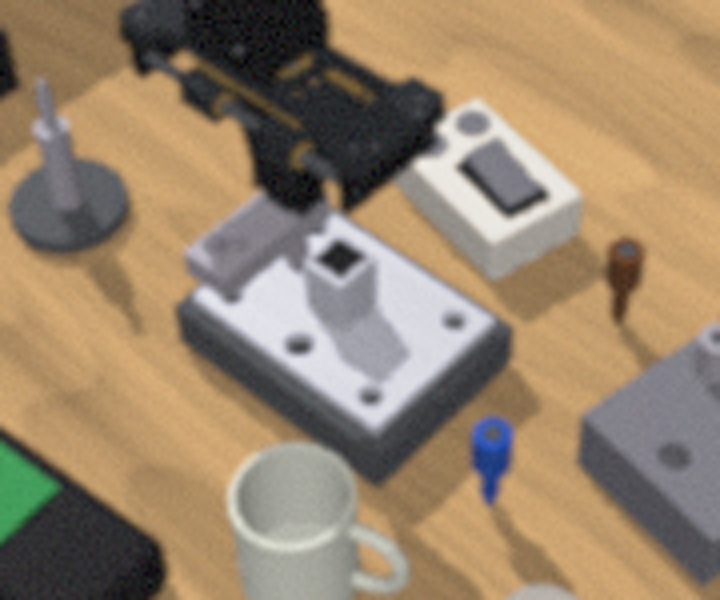

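The pin is held upright with its arm towards the flange's -y side, and the foot sits on the plate. Inserting.

```bash
python3 -m jog '-0.13 -0.03 1 0 0 0.02;-0.13 -0.03 2 0 0 0.02;-0.13 -0.03 2.6 0 0 0.02;-0.13 -0.03 2.6 0 0 0.02;-0.13 -0.03 2.6 0 0 0.02' && python3 -m jog '0 0 0.2 0 0 0;0 0 0.4 0 0 0;0 0 0.6 0 0 0;0 0 0.8 0 0 0;0 0 1 0 0 0;0 0 1.2 0 0 0;0 0 1.2 0 0 0'
python3 - <<'E'
from h import *
rows(.6681,.0218,.0742,182.05)
E
```

```text
time_s: 16.5
tcp_pos: [0.6685, 0.0205, 0.1297]
eef_rot: [-180.0, 0.0, -178.1]
contact_force: [0.1, -0.2, -0.8]
opening: 0.0237
finger_force: 60.0
time_s: 17.2
tcp_pos: [0.6679, 0.0208, 0.0981]
eef_rot: [179.9, -0.1, -178.1]
contact_force: [-0.5, 2.6, -3.0]
opening: 0.0239
finger_force: 60.0
rows [-0.01  0.04  0.96] [ 0.01 -0.01 -0.02] tcp [0.6679 0.0208 0.0981] yaw -178.1
```

```bash
python3 -m jog '0 0.04 0.2 0 0 0;0 0.04 0.4 0 0 0;0 0.04 0.6 0 0 0;0 0.04 0.8 0 0 0;0 0.04 0.95 0 0 0;0 0.04 1.02 0 0 0;0 0.04 1.02 0 0 0'
```

```text
time_s: 17.9
tcp_pos: [0.6682, 0.0212, 0.0742]
eef_rot: [-180.0, -0.0, -178.1]
contact_force: [-2.4, 1.2, 2.9]
opening: 0.0236
finger_force: 60.0
```

```bash
python3 -m jog '0 0 0.08 0 0 0;0 0 0.12 0 0 0;0 0 0.12 0 0 0' && python3 -m jog '0 0 0 0 0 0;0 0 0 0 0 0;0 0 0 0 0 0;0 0 0 0 0 0' 1 && python3 -m jog '0 0 -2 0 0 0;0 0 -4 0 0 0;0 0 -6 0 0 0;0 0 -6 0 0 0' && python3 -m jog '-3.4 0 0 0 0 0;-3.4 0 0 0 0 0;-3.4 0 0 0 0 0;-3.4 0 0 0 0 0'
python3 - <<'E'
from h import *
px,d,K,T=cap("wrist");save("w9",px)
g=cv2.cvtColor(px,cv2.COLOR_RGB2GRAY);bg=cv2.medianBlur(g,41).astype(int);P=cloud(d,K,T)
for b in blobs((bg-g>40),K,T,.05,40,700):
    if abs(b[4][0]-.6246)<.06 and abs(b[4][1]-.02)<.08: print(b)
m=(abs(P[...,0]-.72)<.03)&(abs(P[...,1]-.024)<.03)&(P[...,2]>.055)&(P[...,2]<.09);print("arm top",np.median(P[m],0),m.sum())
m=(abs(P[...,0]-.667)<.02)&(abs(P[...,1]-.022)<.02)&(P[...,2]>.095)&(P[...,2]<.12);print("handle top",np.median(P[m],0),cv2.minAreaRect((P[m][:,:2]*1000).astype(np.float32)))
rows(.4986,.2394,.2,175)
E
```

```text
time_s: 18.2
tcp_pos: [0.6684, 0.0213, 0.0742]
eef_rot: [-180.0, 0.0, -178.1]
contact_force: [-11.4, 2.0, 17.6]
opening: 0.0234
finger_force: 60.0
time_s: 18.6
tcp_pos: [0.6683, 0.0211, 0.0703]
eef_rot: [-180.0, -0.0, -178.1]
contact_force: [0.1, -0.2, -0.4]
opening: 0.0478
finger_force: 0.0
time_s: 19.0
tcp_pos: [0.6732, 0.0208, 0.231]
eef_rot: [-179.9, 0.9, -178.1]
contact_force: [1.6, -0.0, 0.2]
opening: 0.0795
finger_force: 0.0
time_s: 19.4
tcp_pos: [0.7531, 0.024, 0.2186]
eef_rot: [180.0, -0.2, -178.1]
contact_force: [-0.9, -0.1, -0.3]
opening: 0.0871
finger_force: 0.0
(387.3, 106.7, 14.3, 16.7, [0.6646, 0.0863])
(257.8, 107.0, 15.8, 17.0, [0.6693, -0.0434])
(323.1, 74.8, 16.9, 40.5, [0.637, 0.021])
(323.0, 49.0, 22.1, 23.6, [0.6138, 0.0201])
(391.7, 13.3, 17.3, 20.3, [0.5808, 0.0835])
(253.3, 13.4, 17.8, 19.9, [0.5855, -0.0464])
arm top [0.71190804 0.02197329 0.07030913] 1563
handle top [0.66766151 0.02069708 0.10844637] ((667.8529663085938, 20.80129051208496), (23.000486373901367, 23.488754272460938), 1.9911868572235107)
rows [9.87 8.95 0.8 ] [-0.   -0.01  0.86] tcp [0.7528 0.0241 0.2197] yaw -178.1
```

View pics/w9.png

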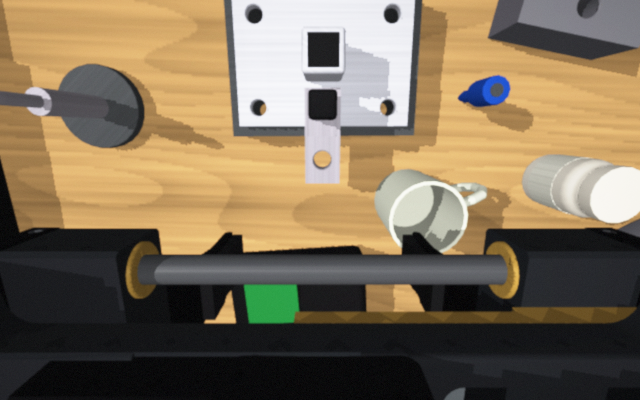

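Pin is fully home: arm top at .070, handle at (322,104) clear of the column at (323,50). Now the bolts, starting with A at (.4985,.2395).

```bash
python3 -m jog '9.87 8.95 1.4 0 0 0.86;9.87 8.95 1.4 0 0 0.86;9.87 8.95 1.4 0 0 0.86;9.87 8.95 1.4 0 0 0.86;9.87 8.95 1.4 0 0 0.86;9.87 8.95 1.4 0 0 0.86;9.87 8.95 1.4 0 0 0.86;9.87 8.95 1.4 0 0 0.86' 0.6 && python3 -m jog '0 0 0 0 0 0;0 0 0 0 0 0;0 0 0 0 0 0'
python3 - <<'E'
from h import *
px,d,K,T=cap("wrist");g=cv2.cvtColor(px,cv2.COLOR_RGB2GRAY);save("w10",px)
print("heads",[b for b in blobs(g>190,K,T,.089,60,3000) if .40<b[4][0]<.53 and .22<b[4][1]<.34])
rows(.4985,.2395,.060,175)
E
```

```text
time_s: 20.25
tcp_pos: [0.4949, 0.2418, 0.1859]
eef_rot: [180.0, -0.1, 175.3]
contact_force: [0.2, 0.2, 0.3]
opening: 0.0522
finger_force: 0.0
time_s: 20.55
tcp_pos: [0.5002, 0.2385, 0.1863]
eef_rot: [180.0, 0.1, 175.0]
contact_force: [-0.0, -0.2, -0.1]
opening: 0.0524
finger_force: 0.0
heads [(401.3, 210.6, 14.6, 15.6, [0.509, 0.3052]), (323.7, 206.0, 14.8, 15.2, [0.4992, 0.2397]), (322.9, 206.5, 30.6, 31.0, [0.4995, 0.239]), (412.0, 128.2, 15.7, 16.9, [0.4415, 0.3155]), (329.1, 122.9, 16.1, 16.5, [0.4316, 0.2499]), (412.2, 126.9, 30.1, 37.2, [0.4404, 0.3157]), (349.1, 129.5, 39.0, 70.1, [0.4381, 0.2654])]
rows [0.07 0.03 5.04] [ 0.    0.   -0.01] tcp [0.5001 0.2386 0.1861] yaw 174.9
```

```bash
python3 -m jog '0.04 0.04 2 0 0 0;0.04 0.04 4 0 0 0;0.04 0.04 4.8 0 0 0;0.04 0.04 5.04 0 0 0;0.04 0.04 5.04 0 0 0;0.04 0.04 5.04 0 0 0' && python3 -m jog '0 0 0 0 0 0;0 0 0 0 0 0;0 0 0 0 0 0;0 0 0 0 0 0;0 0 0 0 0 0;0 0 0 0 0 0' 0 50 && python3 -m jog '0 0 -1 0 0 0;0 0 -2.5 0 0 0;0 0 -4.4 0 0 0;0 0 -4.4 0 0 0;0 0 -4.4 0 0 0'
python3 - <<'E'
from h import *
rows(.5806,.0837,.17,182)
E
```

```text
time_s: 21.2
tcp_pos: [0.5, 0.2407, 0.0615]
eef_rot: [179.9, 0.1, 175.0]
contact_force: [0.7, -0.3, 0.4]
opening: 0.0518
finger_force: 0.0
time_s: 21.8
tcp_pos: [0.4985, 0.2407, 0.0602]
eef_rot: [180.0, 0.0, 175.0]
contact_force: [-0.9, 0.0, 3.9]
opening: 0.0251
finger_force: 50.0
time_s: 22.3
tcp_pos: [0.4991, 0.2408, 0.1711]
eef_rot: [179.9, 0.2, 175.0]
contact_force: [-0.1, 0.1, -1.1]
opening: 0.0247
finger_force: 50.0
rows [-3.79 -5.98  0.05] [ 0.01  0.02 -0.87] tcp [0.4991 0.2408 0.1711] yaw 175.0
```

```bash
python3 -m jog '-3.79 -5.98 0 0 0 0;-3.79 -5.98 0 0 0 0;-3.79 -5.98 0 0 0 0;-3.79 -5.98 0 0 0 0;-3.79 -5.98 0 0 0 0;-3.79 -5.98 0 0 0 0' && python3 -m jog '0 0 1 0 0 0;0 0 2 0 0 0;0 0 2 0 0 0;0 0 2 0 0 0'
python3 - <<'E'
from h import *
rows(.5806,.0837,.1,175)
E
```

```text
time_s: 22.9
tcp_pos: [0.5784, 0.083, 0.1673]
eef_rot: [180.0, -0.2, 174.9]
contact_force: [-0.6, 0.4, -1.7]
opening: 0.0254
finger_force: 50.0
time_s: 23.3
tcp_pos: [0.5784, 0.0846, 0.119]
eef_rot: [-180.0, -0.2, 175.1]
contact_force: [0.4, 0.1, -0.5]
opening: 0.025
finger_force: 50.0
rows [-0.09 -0.03  0.76] [-0.   -0.02  0.02] tcp [0.5784 0.0846 0.119 ] yaw 175.1
```

```bash
python3 -m jog '-0.09 -0.03 0.6 0 0 0;-0.09 -0.03 0.6 0 0 0;-0.09 -0.03 0.9 0 0 0;-0.09 -0.03 1.2 0 0 0;-0.09 -0.03 1.5 0 0 0;-0.09 -0.03 1.5 0 0 0' && python3 -m jog '0 0 0.3 0 0 0;0 0 0.6 0 0 0;0 0 0.85 0 0 0;0 0 1.05 0 0 0;0 0 1.08 0 0 0;0 0 1.08 0 0 0'
```

```text
time_s: 23.9
tcp_pos: [0.5808, 0.0826, 0.0807]
eef_rot: [180.0, -0.1, 175.0]
contact_force: [-0.9, 0.1, -1.2]
opening: 0.0251
finger_force: 50.0
time_s: 24.5
tcp_pos: [0.5815, 0.0827, 0.0553]
eef_rot: [180.0, -0.1, 175.0]
contact_force: [-4.2, 3.6, 4.3]
opening: 0.0248
finger_force: 50.0
```

```bash
python3 -m jog '0 0 0.08 0 0 0;0 0 0.08 0 0 0' && python3 -m jog '0 0 0 0 0 0;0 0 0 0 0 0;0 0 0 0 0 0;0 0 0 0 0 0' 0.6 && python3 -m jog '0 0 -2 0 0 0;0 0 -4 0 0 0;0 0 -5 0 0 0;3.66 8.6 -5 0 0 0;3.66 8.6 -5 0 0 0;3.66 8.6 -5 0 0 0;3.66 8.6 -5 0 0 0;3.66 8.6 -5 0 0 0' && python3 -m jog '0 0 0 0 0 0;0 0 0 0 0 0;0 0 0 0 0 0'
python3 - <<'E'
from h import *
px,d,K,T=cap("wrist");g=cv2.cvtColor(px,cv2.COLOR_RGB2GRAY);save("w11",px)
print("heads",[b for b in blobs(g>190,K,T,.089,60,3000) if .40<b[4][0]<.53 and .22<b[4][1]<.34])
rows(.509,.3052,.060,175)
px,d,K,T=cap("scene");P=cloud(d,K,T)
m=(np.hypot(P[...,0]-.5806,P[...,1]-.0837)<.009)&(P[...,2]>.055)&(P[...,2]<.15);print("bolt top",np.percentile(P[m][:,2],[50,90]))
E
```

```text
time_s: 24.7
tcp_pos: [0.5817, 0.0827, 0.0552]
eef_rot: [180.0, -0.1, 175.1]
contact_force: [-10.9, 2.7, 17.4]
opening: 0.0248
finger_force: 50.0
time_s: 25.1
tcp_pos: [0.582, 0.0821, 0.0529]
eef_rot: [-180.0, -0.0, 175.0]
contact_force: [0.2, -0.4, 0.0]
opening: 0.0484
finger_force: 0.0
time_s: 25.9
tcp_pos: [0.5081, 0.3072, 0.1782]
eef_rot: [180.0, -0.0, 175.1]
contact_force: [0.6, -0.5, 0.5]
opening: 0.0521
finger_force: 0.0
time_s: 26.2
tcp_pos: [0.5097, 0.3036, 0.178]
eef_rot: [-180.0, -0.0, 175.0]
contact_force: [0.3, -0.2, -0.2]
opening: 0.0522
finger_force: 0.0
heads [(324.2, 208.8, 15.4, 15.7, [0.509, 0.305]), (329.9, 123.4, 16.3, 17.2, [0.4415, 0.3152]), (243.9, 117.6, 16.6, 17.3, [0.4315, 0.2498]), (265.5, 121.4, 42.7, 89.3, [0.4357, 0.2659])]
rows [0.04 0.07 4.72] [-0.    0.   -0.01] tcp [0.5099 0.3033 0.1781] yaw 175.0
bolt top [0.085322   0.08653366]
```

```bash
python3 -m jog '0.03 0.05 2 0 0 0;0.03 0.05 3.8 0 0 0;0.03 0.05 4.5 0 0 0;0.03 0.05 4.72 0 0 0;0.03 0.05 4.72 0 0 0;0.03 0.05 4.72 0 0 0' && python3 -m jog '0 0 0 0 0 0;0 0 0 0 0 0;0 0 0 0 0 0;0 0 0 0 0 0;0 0 0 0 0 0;0 0 0 0 0 0' 0 50 && python3 -m jog '0 0 -1 0 0 0;0 0 -2.5 0 0 0;0 0 -4.4 0 0 0;-6.95 -8.17 -4.4 0 0 0;-6.95 -8.17 -4.4 0 0 0;-6.95 -8.17 -4.4 0 0 0;-6.95 -8.17 -4.4 0 0 0;-6.95 -8.17 -4.4 0 0 0' && python3 -m jog '0 0 0 0 0 0;0 0 0 0 0 0;0 0 2 0 0 0;0 0 2 0 0 0;0 0 2 0 0 0'
python3 - <<'E'
from h import *
rows(.6644,.0866,.055,175)
E
```

```text
time_s: 26.9
tcp_pos: [0.5103, 0.306, 0.0621]
eef_rot: [179.9, 0.1, 175.0]
contact_force: [-1.0, 0.2, -0.3]
opening: 0.0522
finger_force: 0.0
time_s: 27.5
tcp_pos: [0.5089, 0.306, 0.0607]
eef_rot: [180.0, 0.0, 175.0]
contact_force: [-1.1, -0.0, 2.0]
opening: 0.0251
finger_force: 50.0
time_s: 28.3
tcp_pos: [0.6543, 0.1005, 0.1699]
eef_rot: [180.0, -0.0, 175.0]
contact_force: [1.0, 0.1, -1.1]
opening: 0.0252
finger_force: 50.0
time_s: 28.8
tcp_pos: [0.6515, 0.1035, 0.1189]
eef_rot: [-180.0, -0.2, 175.1]
contact_force: [0.3, 0.1, 0.2]
opening: 0.025
finger_force: 50.0
rows [-0.58 -0.63  2.56] [-0.   -0.03  0.02] tcp [0.6515 0.1035 0.1189] yaw 175.1
```

```bash
python3 -m jog '-0.58 -0.63 0 0 0 0;-0.58 -0.63 0 0 0 0;-0.58 -0.63 0.7 0 0 0;-0.58 -0.63 0.7 0 0 0;-0.58 -0.63 0.7 0 0 0'
python3 - <<'E'
from h import *
rows(.6644,.0866,.055,175)
E
```

```text
time_s: 29.3
tcp_pos: [0.6655, 0.0859, 0.1018]
eef_rot: [-180.0, -0.1, 175.1]
contact_force: [0.0, -0.3, -1.0]
opening: 0.0248
finger_force: 50.0
rows [0.04 0.02 1.87] [-0.   -0.02  0.01] tcp [0.6655 0.0859 0.1018] yaw 175.1
```

```bash
python3 -m jog '0.04 0.02 0.4 0 0 0;0.04 0.02 0.7 0 0 0;0.04 0.02 1 0 0 0;0.04 0.02 1.3 0 0 0;0.04 0.02 1.6 0 0 0;0.04 0.02 1.8 0 0 0;0.04 0.02 1.96 0 0 0;0.04 0.02 1.96 0 0 0' && python3 -m jog '0 0 0 0 0 0;0 0 0 0 0 0;0 0 0 0 0 0;0 0 0 0 0 0' 0.6 && python3 -m jog '0 0 -2 0 0 0;0 0 -4 0 0 0;0 0 -5 0 0 0;0 0 -5 0 0 0' && python3 -m jog '9.85 5.7 0 0 0 0;9.85 5.7 0 0 0 0;9.85 5.7 0 0 0 0;9.85 5.7 0 0 0 0;9.85 5.7 0 0 0 0;9.85 5.7 0 0 0 0;9.85 5.7 0 0 0 0;9.85 5.7 0 0 0 0'
python3 - <<'E'
from h import *
px,d,K,T=cap("wrist");g=cv2.cvtColor(px,cv2.COLOR_RGB2GRAY);save("w12",px)
print("heads",[b for b in blobs(g>190,K,T,.089,60,3000) if .40<b[4][0]<.53 and .22<b[4][1]<.34])
rows(.4315,.2498,.060,175)
px,d,K,T=cap("scene");P=cloud(d,K,T)
m=(np.hypot(P[...,0]-.6644,P[...,1]-.0866)<.009)&(P[...,2]>.055)&(P[...,2]<.15);print("bolt top",np.percentile(P[m][:,2],[50,90]))
E
```

```text
time_s: 30.1
tcp_pos: [0.6656, 0.0859, 0.0557]
eef_rot: [-180.0, -0.0, 175.0]
contact_force: [-7.5, 0.8, 11.2]
opening: 0.0248
finger_force: 50.0
time_s: 30.5
tcp_pos: [0.6657, 0.0858, 0.0535]
eef_rot: [-180.0, -0.0, 175.0]
contact_force: [-0.6, -0.3, 0.5]
opening: 0.0475
finger_force: 0.0
time_s: 30.9
tcp_pos: [0.6693, 0.0858, 0.1853]
eef_rot: [179.9, 0.6, 175.0]
contact_force: [0.0, -0.4, 0.3]
opening: 0.0523
finger_force: 0.0
time_s: 31.7
tcp_pos: [0.4321, 0.2493, 0.1781]
eef_rot: [-180.0, -0.0, 175.1]
contact_force: [-0.0, -1.1, -0.3]
opening: 0.0521
finger_force: 0.0
heads [(322.3, 299.2, 37.6, 130.8, [0.5139, 0.2422]), (403.2, 214.8, 14.9, 16.1, [0.442, 0.3155]), (323.3, 209.5, 15.0, 15.4, [0.4319, 0.25]), (342.1, 203.1, 33.3, 69.5, [0.4278, 0.2658])]
rows [0.06 0.04 4.73] [-0.   -0.    0.01] tcp [0.4329 0.2488 0.1783] yaw 175.1
bolt top [0.08558386 0.08736951]
```

```bash
python3 -m jog '0.04 0.05 2 0 0 0;0.04 0.05 3.8 0 0 0;0.04 0.05 4.5 0 0 0;0.04 0.05 4.73 0 0 0;0.04 0.05 4.73 0 0 0;0.04 0.05 4.73 0 0 0' && python3 -m jog '0 0 0 0 0 0;0 0 0 0 0 0;0 0 0 0 0 0;0 0 0 0 0 0;0 0 0 0 0 0;0 0 0 0 0 0' 0 50 && python3 -m jog '0 0 -1 0 0 0;0 0 -2.5 0 0 0;0 0 -4.4 0 0 0;0 0 -4.4 0 0 0' && python3 -m jog '-7.16 -11.27 0 0 0 0;-7.16 -11.27 0 0 0 0;-7.16 -11.27 0 0 0 0;-7.16 -11.27 0 0 0 0;-7.16 -11.27 0 0 0 0;-7.16 -11.27 0 0 0 0;-7.16 -11.27 0 0 0 0;-7.16 -11.27 0 0 0 0' && python3 -m jog '0 0 0 0 0 0;0 0 2 0 0 0;0 0 2.6 0 0 0;0 0 2.6 0 0 0;0 0 2.6 0 0 0'
python3 - <<'E'
from h import *
rows(.5854,-.0463,.055,175)
E
```

```text
time_s: 32.4
tcp_pos: [0.4335, 0.2504, 0.0619]
eef_rot: [179.9, 0.1, 175.0]
contact_force: [0.0, 0.1, 0.4]
opening: 0.0526
finger_force: 0.0
time_s: 33.0
tcp_pos: [0.4321, 0.2505, 0.0609]
eef_rot: [180.0, 0.0, 175.0]
contact_force: [-0.8, -0.1, 2.4]
opening: 0.0251
finger_force: 50.0
time_s: 33.4
tcp_pos: [0.436, 0.2521, 0.1775]
eef_rot: [179.7, 0.6, 175.0]
contact_force: [1.9, 0.1, -0.0]
opening: 0.0251
finger_force: 50.0
time_s: 34.2
tcp_pos: [0.5869, -0.0501, 0.1695]
eef_rot: [-179.9, -0.0, 174.8]
contact_force: [0.3, 1.3, -0.1]
opening: 0.0251
finger_force: 50.0
time_s: 34.7
tcp_pos: [0.5857, -0.0449, 0.106]
eef_rot: [180.0, -0.0, 175.1]
contact_force: [1.6, 0.3, -0.1]
opening: 0.0249
finger_force: 50.0
rows [ 0.   -0.06  2.04] [ 0.   -0.    0.01] tcp [ 0.5857 -0.0449  0.106 ] yaw 175.1
```

```bash
python3 -m jog '0 -0.05 0.4 0 0 0;0 -0.05 0.8 0 0 0;0 -0.05 1.1 0 0 0;0 -0.05 1.4 0 0 0;0 -0.05 1.7 0 0 0;0 -0.05 1.95 0 0 0;0 -0.05 2.14 0 0 0;0 -0.05 2.14 0 0 0' && python3 -m jog '0 0 0 0 0 0;0 0 0 0 0 0;0 0 0 0 0 0;0 0 0 0 0 0' 0.6 && python3 -m jog '0 0 -2 0 0 0;0 0 -4 0 0 0;0 0 -5 0 0 0;0 0 -5 0 0 0' && python3 -m jog '7 13.9 0 0 0 0;7 13.9 0 0 0 0;7 13.9 0 0 0 0;7 13.9 0 0 0 0;7 13.9 0 0 0 0;7 13.9 0 0 0 0;7 13.9 0 0 0 0;7 13.9 0 0 0 0' && python3 -m jog '0 0 0 0 0 0;0 0 0 0 0 0'
python3 - <<'E'
from h import *
px,d,K,T=cap("wrist");g=cv2.cvtColor(px,cv2.COLOR_RGB2GRAY);save("w13",px)
print("heads",[b for b in blobs(g>190,K,T,.089,60,3000) if .40<b[4][0]<.53 and .22<b[4][1]<.34])
rows(.442,.3155,.060,175)
px,d,K,T=cap("scene");P=cloud(d,K,T)
m=(np.hypot(P[...,0]-.5855,P[...,1]+.0463)<.009)&(P[...,2]>.055)&(P[...,2]<.15);print("bolt top",np.percentile(P[m][:,2],[50,90]))
E
```

```text
time_s: 35.5
tcp_pos: [0.586, -0.0471, 0.0558]
eef_rot: [-180.0, -0.0, 175.1]
contact_force: [-14.8, 2.1, 27.4]
opening: 0.0251
finger_force: 50.0
time_s: 35.9
tcp_pos: [0.5855, -0.047, 0.0515]
eef_rot: [180.0, -0.0, 175.0]
contact_force: [-0.2, -0.7, 0.1]
opening: 0.0481
finger_force: 0.0
time_s: 36.3
tcp_pos: [0.589, -0.0477, 0.1824]
eef_rot: [-179.9, 0.5, 175.0]
contact_force: [-0.5, -0.3, 0.5]
opening: 0.0524
finger_force: 0.0
time_s: 37.1
tcp_pos: [0.4392, 0.3163, 0.1753]
eef_rot: [-180.0, -0.1, 175.1]
contact_force: [0.8, 0.1, 0.0]
opening: 0.052
finger_force: 0.0
time_s: 37.3
tcp_pos: [0.4404, 0.3145, 0.1755]
eef_rot: [-179.9, -0.1, 175.2]
contact_force: [0.6, -0.3, 0.1]
opening: 0.0522
finger_force: 0.0
heads [(317.1, 297.3, 30.7, 122.3, [0.518, 0.3031]), (323.6, 212.4, 15.1, 15.5, [0.4418, 0.3152]), (251.4, 197.8, 21.5, 22.6, [0.4247, 0.258])]
rows [-0.04  0.08  4.63] [-0.01 -0.01  0.01] tcp [0.4409 0.3137 0.1757] yaw 175.1
bolt top [0.08571176 0.08707061]
```

```bash
python3 -m jog '-0.04 0.07 2 0 0 0;-0.04 0.07 3.8 0 0 0;-0.04 0.07 4.4 0 0 0;-0.04 0.07 4.63 0 0 0;-0.04 0.07 4.63 0 0 0;-0.04 0.07 4.63 0 0 0' && python3 -m jog '0 0 0 0 0 0;0 0 0 0 0 0;0 0 0 0 0 0;0 0 0 0 0 0;0 0 0 0 0 0;0 0 0 0 0 0' 0 50 && python3 -m jog '0 0 -1 0 0 0;0 0 -2.5 0 0 0;0 0 -4.4 0 0 0;0 0 -5.4 0 0 0;0 0 -5.4 0 0 0' && python3 -m jog '-10.3 -13.5 0 0 0 0;-10.3 -13.5 0 0 0 0;-10.3 -13.5 0 0 0 0;-10.3 -13.5 0 0 0 0;-10.3 -13.5 0 0 0 0;-10.3 -13.5 0 0 0 0;-10.3 -13.5 0 0 0 0;-10.3 -13.5 0 0 0 0'
python3 - <<'E'
from h import *
rows(.6692,-.0432,.1,175)
E
```

```text
time_s: 38.0
tcp_pos: [0.4445, 0.3165, 0.0635]
eef_rot: [179.9, 0.2, 175.0]
contact_force: [0.1, 0.2, -0.3]
opening: 0.0522
finger_force: 0.0
time_s: 38.6
tcp_pos: [0.4427, 0.3161, 0.0617]
eef_rot: [180.0, 0.0, 175.0]
contact_force: [-0.4, 0.1, 3.4]
opening: 0.0248
finger_force: 50.0
time_s: 39.1
tcp_pos: [0.4452, 0.3173, 0.2013]
eef_rot: [179.7, 0.4, 175.0]
contact_force: [1.1, 0.5, -0.8]
opening: 0.0249
finger_force: 50.0
time_s: 39.9
tcp_pos: [0.6566, -0.0236, 0.1939]
eef_rot: [180.0, -0.2, 175.0]
contact_force: [0.7, 0.9, -0.7]
opening: 0.0249
finger_force: 50.0
rows [-0.58 -0.74  3.75] [ 0.   -0.02  0.  ] tcp [ 0.6566 -0.0236  0.1939] yaw 175.0
```

```bash
python3 -m jog '-0.6 -0.72 0 0 0 0;-0.6 -0.72 0 0 0 0;-0.6 -0.72 0 0 0 0;-0.6 -0.72 2 0 0 0;-0.6 -0.72 3.5 0 0 0;-0.6 -0.72 3.5 0 0 0;-0.6 -0.72 3.5 0 0 0'
python3 - <<'E'
from h import *
rows(.6699,-.0432,.0567,175)
E
```

```text
time_s: 40.6
tcp_pos: [0.6692, -0.0396, 0.1086]
eef_rot: [180.0, -0.1, 175.1]
contact_force: [0.0, 0.1, 0.4]
opening: 0.0246
finger_force: 50.0
rows [-0.05 -0.14  2.08] [ 0.   -0.02  0.02] tcp [ 0.6692 -0.0396  0.1086] yaw 175.1
```

```bash
python3 -m jog '-0.05 -0.14 0.2 0 0 0;-0.05 -0.14 0.4 0 0 0;-0.05 -0.14 0.8 0 0 0;-0.05 -0.14 1.2 0 0 0;-0.05 -0.14 1.6 0 0 0;-0.05 -0.14 1.9 0 0 0;-0.05 -0.14 2.17 0 0 0;-0.05 -0.14 2.17 0 0 0' && python3 -m jog '0 0 0 0 0 0;0 0 0 0 0 0;0 0 0 0 0 0;0 0 0 0 0 0' 0.6 && python3 -m jog '0 0 -2 0 0 0;0 0 -4 0 0 0;0 0 -6 0 0 0;-3 3 -6.5 0 0 -0.88;-3 3 -6.5 0 0 -0.88;-3 3 -6.5 0 0 -0.88;-3 3 -6.5 0 0 -0.88;-3 3 -6.5 0 0 -0.88' && python3 -m jog '0 0 0 0 0 0;0 0 0 0 0 0'
python3 - <<'E'
from h import *
px,d,K,T=cap("wrist");save("w14",px);P=cloud(d,K,T);g=cv2.cvtColor(px,cv2.COLOR_RGB2GRAY)
for x,y in((.6692,-.0432),(.6644,.0866),(.5855,-.0463),(.5806,.0837)):
    m=(np.hypot(P[...,0]-x,P[...,1]-y)<.016)&(P[...,2]>.07)&(P[...,2]<.15);q=P[m];print(x,y,"top",np.median(q,0).round(4),m.sum())
m=(abs(P[...,0]-.667)<.02)&(abs(P[...,1]-.022)<.02)&(P[...,2]>.095)&(P[...,2]<.125);print("handle",np.median(P[m],0),cv2.minAreaRect((P[m][:,:2]*1000).astype(np.float32)))
print("eye",[b for b in blobs(cv2.medianBlur(g,31).astype(int)-g>25,K,T,.07,40,900) if abs(b[4][0]-.717)<.02 and abs(b[4][1]-.024)<.02])
px,d,K,T=cap("scene");P=cloud(d,K,T)
m=(np.hypot(P[...,0]-.6692,P[...,1]+.0432)<.009)&(P[...,2]>.055)&(P[...,2]<.15);print("bolt top",np.percentile(P[m][:,2],[50,90]))
rows(.668,.0218,.078,182.05)
E
```

```text
time_s: 41.4
tcp_pos: [0.6711, -0.0444, 0.0566]
eef_rot: [180.0, -0.1, 175.1]
contact_force: [-7.9, 2.3, 13.8]
opening: 0.025
finger_force: 50.0
time_s: 41.8
tcp_pos: [0.6709, -0.0448, 0.054]
eef_rot: [-180.0, -0.0, 175.0]
contact_force: [0.2, 0.2, -1.3]
opening: 0.0478
finger_force: 0.0
time_s: 42.6
tcp_pos: [0.7516, 0.0229, 0.2159]
eef_rot: [-180.0, -0.1, -177.9]
contact_force: [0.2, -0.5, -0.3]
opening: 0.0522
finger_force: 0.0
time_s: 42.8
tcp_pos: [0.7517, 0.0224, 0.2172]
eef_rot: [-180.0, -0.0, -178.0]
contact_force: [-0.4, 0.6, 0.8]
opening: 0.0519
finger_force: 0.0
0.6692 -0.0432 top [ 0.6683 -0.0427  0.0844] 725
0.6644 0.0866 top [0.6637 0.0846 0.0846] 736
0.5855 -0.0463 top [ 0.591  -0.0445  0.0838] 537
0.5806 0.0837 top [0.5867 0.081  0.0841] 560
handle [0.66628672 0.02145047 0.10843681] ((666.2081909179688, 21.533756256103516), (23.816335678100586, 23.3378849029541), 2.009124994277954)
eye [(324.2, 160.5, 17.9, 18.3, [0.7171, 0.0231])]Traceback (most recent call last):
  File "<stdin>", line 8, in <module>
    return _quantile_unchecked(
        a, q, axis, out, overwrite_input, method, keepdims, weights)
    return _ureduce(a,
                    func=_quantile_ureduce_func,
    ...<5 lines>...
                    overwrite_input=overwrite_input,
                    method=method)
    r = func(a, **kwargs)
    result = _quantile(arr,
                       quantiles=q,
    ...<2 lines>...
                       out=out,
                       weights=wgt)
    slices_having_nans = np.isnan(arr[-1, ...])
                                  ~~~^^^^^^^^^
IndexError: index -1 is out of bounds for axis 0 with size 0
```

View pics/w14.png

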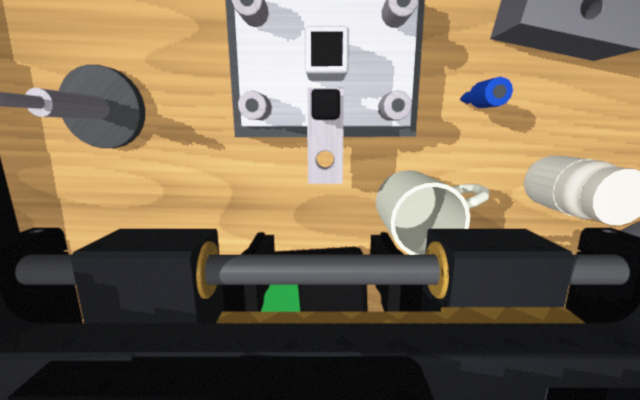

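All four bolts are home (head tops at .084) and the pin is still down with its eye at (324,160). Next a precise look at the post.

```bash
python3 -m jog '0.8 -9.9 0 0 0 0;0.8 -9.9 0 0 0 0;0.8 -9.9 0 0 0 0;0.8 -9.9 0 0 0 0;0.8 -9.9 0 0 0 0;0.8 -9.9 0 0 0 0;0.8 -9.9 0 0 0 0;0.8 -9.9 0 0 0 0'
python3 - <<'E'
from h import *
px,d,K,T=cap("wrist");save("w15",px);P=cloud(d,K,T);g=cv2.cvtColor(px,cv2.COLOR_RGB2GRAY)
for z0,z1 in((.095,.105),(.105,.115),(.115,.122),(.085,.094),(.128,.14),(.03,.06)):
    m=(np.hypot(P[...,0]-.673,P[...,1]+.2255)<.03)&(P[...,2]>z0)&(P[...,2]<z1);q=P[m];print(z0,q.mean(0).round(4) if len(q) else 0,m.sum())
m=(np.hypot(P[...,0]-.674,P[...,1]+.2255)<.06)&(P[...,2]>.003)&(P[...,2]<.03);z=np.median(P[m][:,2]);e=cv2.minEnclosingCircle((P[m][:,:2]*1000).astype(np.float32));print("foot",z,e,m.sum())
dk=(g<95)&(np.hypot(P[...,0]-.674,P[...,1]+.2255)<.06)&(P[...,2]<.04)
print("foot px",blobs(dk,K,T,z,1500,20000))
rows(.668,.0218,.2,182.05);save("w15c",cv2.resize(px[40:240,220:420],None,fx=3,fy=3,interpolation=cv2.INTER_CUBIC))
E
```

```text
time_s: 43.7
tcp_pos: [0.7413, -0.2235, 0.2171]
eef_rot: [180.0, 0.0, -177.9]
contact_force: [1.5, 0.8, 0.2]
opening: 0.0523
finger_force: 0.0
0.095 0 0
0.105 0 0
0.115 0 0
0.085 [ 0.6725 -0.2288  0.0906] 439
0.128 [ 0.6727 -0.2287  0.1326] 91
0.03 0 0
foot 0.014528916461337082 ((670.6392211914062, -220.73065185546875), 53.0181770324707) 4525
foot px []
rows [2.57 9.89 0.69] [0.   0.   0.01] tcp [ 0.7415 -0.2229  0.2172] yaw -177.8
```

View pics/w15c.png

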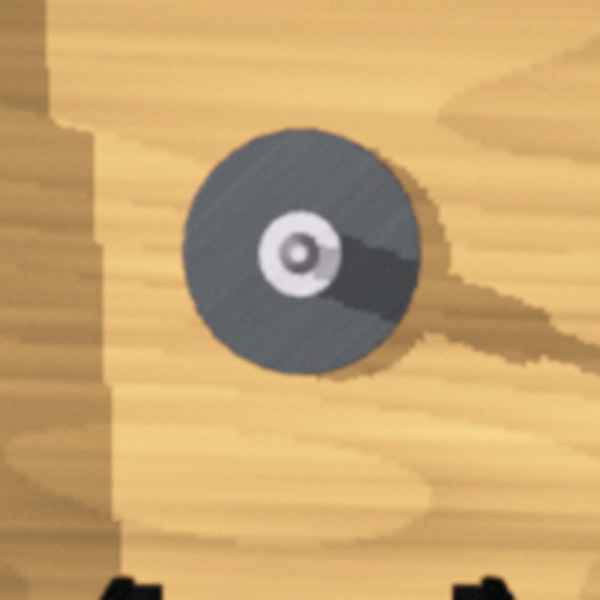

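```bash
python3 -m jog '0 0 0 0 0 0;0 0 0 0 0 0;0 0 0 0 0 0'; python3 - <<'E'
from h import *
for i in range(2):
    px,d,K,T=cap("wrist");P=cloud(d,K,T);g=cv2.cvtColor(px,cv2.COLOR_RGB2GRAY)
    m=(np.hypot(P[...,0]-.673,P[...,1]+.2255)<.03)&(P[...,2]>.085)&(P[...,2]<.095)
    c=max(cv2.findContours(m.astype(np.uint8),0,1)[0],key=cv2.contourArea);(u,v),r=cv2.minEnclosingCircle(c);print(u,v,r,ray(u,v,.09,K,T).round(4),arm.sense()["tcp_pos"].round(4),arm.sense()["qvel"].round(2))
    m=(np.hypot(P[...,0]-.673,P[...,1]+.2255)<.03)&(P[...,2]>.128);print(P[m].mean(0).round(4))
px,d,K,T=cap("scene");P=cloud(d,K,T)
m=(np.hypot(P[...,0]-.673,P[...,1]+.2255)<.03)&(P[...,2]>.1)&(P[...,2]<.15);print("scene",P[m].mean(0).round(4))
rows(.668,.0218,.2,182.05)
E
```

```text
time_s: 44.05
tcp_pos: [0.7416, -0.2234, 0.2172]
eef_rot: [-180.0, 0.0, -177.8]
contact_force: [0.6, -0.4, 0.3]
opening: 0.0522
finger_force: 0.0
319.0 123.48076629638672 13.848187446594238 [ 0.6725 -0.229   0.09  ] [ 0.7415 -0.2237  0.2171] [-0.23  0.1  -0.03 -0.01 -0.04  0.01]
[ 0.6748 -0.2268  0.374 ]
319.2368469238281 123.5526351928711 13.831546783447266 [ 0.6725 -0.229   0.09  ] [ 0.7415 -0.2239  0.2171] [-0.31  0.04 -0.14  0.05  0.01 -0.05]
[ 0.6747 -0.2271  0.3743]
scene [ 0.6739 -0.2239  0.1194]
rows [2.57 9.94 0.68] [-0.    0.    0.01] tcp [ 0.7414 -0.2241  0.2171] yaw -177.9
```

```bash
python3 -m jog '2.6 9.95 0.6 0 0 0;2.6 9.95 0.6 0 0 0;2.6 9.95 0.6 0 0 0;2.6 9.95 0.6 0 0 0;2.6 9.95 0.6 0 0 0;2.6 9.95 0.6 0 0 0;2.6 9.95 0.6 0 0 0;2.6 9.95 0.6 0 0 0' 0.6 && python3 -m jog '0 0 0 0 0 0;0 0 0 0 0 0;0 0 2 0 0 0;0 0 2 0 0 0;0 0 2 0 0 0'
python3 - <<'E'
from h import *
rows(.667,.0218,.0745,182.05)
E
```

```text
time_s: 45.0
tcp_pos: [0.6679, 0.0207, 0.2024]
eef_rot: [-180.0, 0.0, -177.9]
contact_force: [0.6, 0.0, -0.2]
opening: 0.052
finger_force: 0.0
time_s: 45.5
tcp_pos: [0.6661, 0.021, 0.1507]
eef_rot: [180.0, -0.2, -178.0]
contact_force: [0.4, 0.8, 0.9]
opening: 0.0522
finger_force: 0.0
rows [-0.05  0.03  3.05] [ 0.   -0.03 -0.  ] tcp [0.6661 0.021  0.1507] yaw -178.0
```

```bash
python3 -m jog '-0.03 0.03 1 0 0 0;-0.03 0.03 2 0 0 0;-0.03 0.03 2.7 0 0 0;-0.03 0.03 3.02 0 0 0;-0.03 0.03 3.02 0 0 0;-0.03 0.03 3.02 0 0 0' && python3 -m jog '0 0 0 0 0 0;0 0 0 0 0 0;0 0 0 0 0 0;0 0 0 0 0 0;0 0 0 0 0 0;0 0 0 0 0 0;0 0 0 0 0 0' 0 60 && python3 -m jog '0 0 -0.4 0 0 0;0 0 -0.8 0 0 0;0 0 -1.4 0 0 0;0 0 -2 0 0 0;0 0 -3 0 0 0;0 0 -4 0 0 0;0 0 -4.6 0 0 0;0 0 -4.6 0 0 0' && python3 -m jog '0 0 0 0 0 0'
python3 - <<'E'
from h import *
rows(.6228,-.230,.19,182.05)
E
```

```text
time_s: 46.1
tcp_pos: [0.669, 0.0224, 0.0779]
eef_rot: [-180.0, 0.1, -177.9]
contact_force: [0.3, -0.1, 1.2]
opening: 0.0522
finger_force: 0.0
time_s: 46.8
tcp_pos: [0.6682, 0.0225, 0.0768]
eef_rot: [-180.0, 0.0, -177.9]
contact_force: [-0.9, 0.0, 2.1]
opening: 0.0235
finger_force: 60.0
time_s: 47.6
tcp_pos: [0.67, 0.0224, 0.1959]
eef_rot: [-180.0, 0.4, -177.9]
contact_force: [-0.1, 0.3, -0.6]
opening: 0.0235
finger_force: 60.0
time_s: 47.7
tcp_pos: [0.6679, 0.0225, 0.1915]
eef_rot: [-180.0, -0.0, -177.9]
contact_force: [-0.1, -0.4, -2.7]
opening: 0.0235
finger_force: 60.0
rows [  2.17 -10.03   0.06] [-0. -0.  0.] tcp [0.6679 0.0225 0.1915] yaw -177.9
```

```bash
python3 -m jog '2.13 -10 0 0 0 0;2.13 -10 0 0 0 0;2.13 -10 0 0 0 0;2.13 -10 0 0 0 0;2.13 -10 0 0 0 0;2.13 -10 0 0 0 0;2.13 -10 0 0 0 0;2.13 -10 0 0 0 0' && python3 -m jog '0 0 0 0 0 0;0 0 0 0 0 0;0 0 0 0 0 0'
python3 - <<'E'
from h import *
px,d,K,T=cap("scene");save("s4",cv2.resize(px[120:240,180:330],None,fx=5,fy=5,interpolation=cv2.INTER_CUBIC))
rows(.6238,-.2296,.1168,182.05)
E
```

```text
time_s: 48.5
tcp_pos: [0.6234, -0.228, 0.19]
eef_rot: [179.9, -0.1, -177.9]
contact_force: [-0.2, 0.8, -1.2]
opening: 0.0236
finger_force: 60.0
time_s: 48.8
tcp_pos: [0.6243, -0.228, 0.1916]
eef_rot: [180.0, 0.0, -177.8]
contact_force: [-0.0, -0.4, -1.6]
opening: 0.0234
finger_force: 60.0
rows [ 0.02 -0.05  2.99] [-0.    0.    0.01] tcp [ 0.6243 -0.2282  0.1916] yaw -177.8
```

View pics/s4.png

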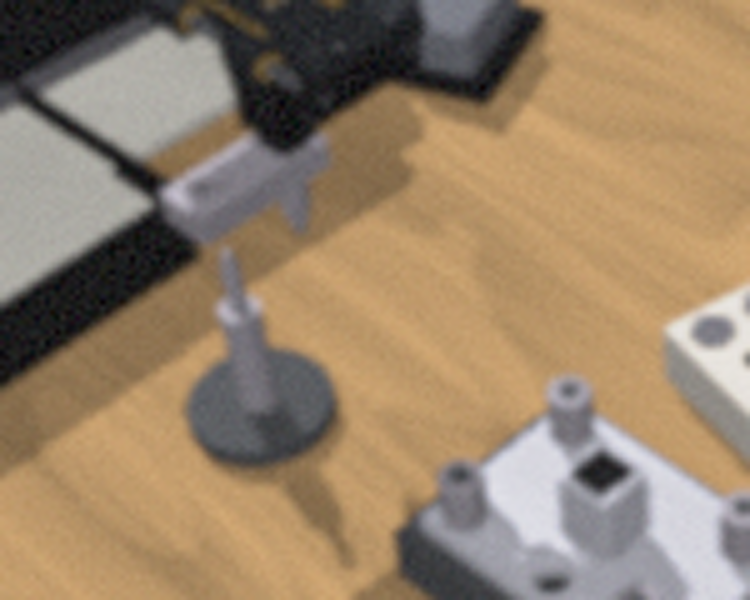

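The pin's arm is over the post: eye top at crop (205,187), peg tip at (228,252). I'll compare the two in the same camera, then lower.

```bash
python3 - <<'E'
from h import *
f=np.load("/tmp/scene0.npz");K,T=f["K"],f["T"]
print("eye",ray(221,157.4,.1847,K,T).round(4),"peg tip",ray(225.6,170.0,.135,K,T).round(4),"shoulder",ray(180+241/5,120+312/5,.09,K,T).round(4))
E
python3 -m jog '0.02 -0.05 0.5 0 0 0;0.02 -0.05 1 0 0 0;0.02 -0.05 1.3 0 0 0;0.02 -0.05 1.6 0 0 0;0.02 -0.05 1.6 0 0 0'
```

```text
eye [ 0.6758 -0.2271  0.1847] peg tip [ 0.6707 -0.227   0.135 ] shoulder [ 0.6731 -0.224   0.09  ]
time_s: 49.35
tcp_pos: [0.6224, -0.2301, 0.1493]
eef_rot: [179.9, -0.2, -177.9]
contact_force: [-0.8, 0.2, -1.9]
opening: 0.0237
finger_force: 60.0
```

```bash
python3 -m jog '0 0 0.2 0 0 0;0 0 0.4 0 0 0;0 0 0.6 0 0 0;0 0 0.8 0 0 0;0 0 0.8 0 0 0' && python3 -m jog '0 0 0.15 0 0 0;0 0 0.3 0 0 0;0 0 0.42 0 0 0;0 0 0.42 0 0 0'
```

```text
time_s: 49.85
tcp_pos: [0.6229, -0.2302, 0.1304]
eef_rot: [180.0, -0.1, -177.9]
contact_force: [-0.6, -0.5, -1.4]
opening: 0.0236
finger_force: 60.0
time_s: 50.25
tcp_pos: [0.6231, -0.2303, 0.1203]
eef_rot: [180.0, -0.1, -177.9]
contact_force: [1.1, -0.8, -0.8]
opening: 0.0237
finger_force: 60.0
```

```bash
python3 -m jog '0 0 0.1 0 0 0;0 0 0.16 0 0 0;0 0 0.16 0 0 0' && python3 -m jog '0 0 0 0 0 0;0 0 0 0 0 0;0 0 0 0 0 0;0 0 0 0 0 0;0 0 0 0 0 0;0 0 0 0 0 0' 0.8 && python3 -m jog '0 0 -1 0 0 0;0 0 -2 0 0 0;0 0 -4 0 0 0;0 0 -5 0 0 0;0 0 -5 0 0 0;0 0 -5 0 0 0' && python3 -m jog '5 3 0 0 0 0;5 3 0 0 0 0;5 3 0 0 0 0;5 3 0 0 0 0;5 3 0 0 0 0'
python3 - <<'E'
from h import *
px,d,K,T=cap("scene");save("s5",cv2.resize(px[120:240,180:370],None,fx=4,fy=4,interpolation=cv2.INTER_CUBIC))
rows(.454,.0008,.1,182.05)
E
```

```text
time_s: 50.55
tcp_pos: [0.6236, -0.2306, 0.1171]
eef_rot: [-180.0, 0.0, -177.9]
contact_force: [0.7, 0.2, -1.1]
opening: 0.0233
finger_force: 60.0
time_s: 51.15
tcp_pos: [0.6235, -0.2305, 0.1171]
eef_rot: [-180.0, 0.0, -177.9]
contact_force: [-0.4, 0.5, -0.6]
opening: 0.0633
finger_force: 0.0
time_s: 51.75
tcp_pos: [0.6237, -0.2307, 0.2427]
eef_rot: [-180.0, 0.1, -177.9]
contact_force: [0.4, 0.4, -0.7]
opening: 0.0695
finger_force: 0.0
time_s: 52.25
tcp_pos: [0.4946, -0.1593, 0.2405]
eef_rot: [179.9, -0.1, -177.9]
contact_force: [1.0, 0.6, 0.1]
opening: 0.0696
finger_force: 0.0
rows [1.43 6.49 5.65] [ 0. -0.  0.] tcp [ 0.4958 -0.1601  0.2413] yaw -177.9
```

View pics/s5.png

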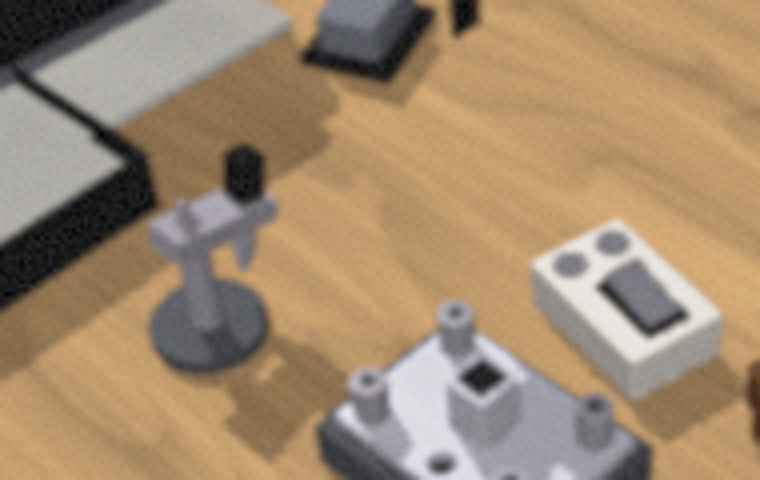

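The pin hangs on the post (crop 210,215), sagged and let go. The bolts are still down and the rocker still off. Now I switch it on.

```bash
python3 -m jog '1.48 6.3 2 0 0 0;1.48 6.3 2 0 0 0;1.48 6.3 3 0 0 0;1.48 6.3 5.6 0 0 0;1.48 6.3 5.6 0 0 0;1.48 6.3 5.6 0 0 0;1.48 6.3 5.6 0 0 0' 0
python3 - <<'E'
from h import *
rows(.453,-.0041,.0525,182.05)
E
```

```text
time_s: 53.0
tcp_pos: [0.454, -0.0045, 0.1023]
eef_rot: [-180.0, -0.1, -177.9]
contact_force: [0.9, -0.0, 1.3]
opening: 0.0218
finger_force: 0.0
rows [0.04 0.02 1.99] [-0.   -0.01  0.01] tcp [ 0.454  -0.0045  0.1023] yaw -177.9
```

```bash
python3 -m jog '0.04 0 0 0 0 0;0.04 0 0.6 0 0 0;0.04 0 1.2 0 0 0;0.04 0 1.5 0 0 0;0.04 0 1.75 0 0 0;0.04 0 1.98 0 0 0;0.04 0 1.98 0 0 0' && python3 -m jog '0 0 -2 0 0 0;0 0 -4 0 0 0;0 0 -6 0 0 0;0 0 -8 0 0 0;0 0 -8 0 0 0;0 0 -8 0 0 0;0 0 -8 0 0 0;0 0 -8 0 0 0'
python3 - <<'E'
from h import *
px,d,K,T=cap("scene");save("s6",cv2.resize(px[140:270,180:380],None,fx=4,fy=4,interpolation=cv2.INTER_CUBIC))
P=cloud(d,K,T)[168:222,308:365]
off=np.array([.461,.039]);hin=np.array([.4574,.0195]);
for c in(off,2*hin-off):
    m=(np.linalg.norm(P[...,:2]-c,axis=-1)<.008)&(P[...,2]<.1)&(P[...,2]>.03);print(np.median(P[m][:,2]),m.sum())
f=np.load("/tmp/scene0.npz");P0=cloud(f["d"],K,T)[168:222,308:365]
for c in(off,2*hin-off):
    m=(np.linalg.norm(P0[...,:2]-c,axis=-1)<.008)&(P0[...,2]<.1)&(P0[...,2]>.03);print("start",np.median(P0[m][:,2]),m.sum())
E
```

```text
time_s: 53.7
tcp_pos: [0.454, -0.0048, 0.0556]
eef_rot: [-179.9, 0.1, -177.9]
contact_force: [-6.8, -1.1, 18.4]
opening: 0.0004
finger_force: 9.4
time_s: 54.5
tcp_pos: [0.4511, -0.0039, 0.2506]
eef_rot: [180.0, -0.2, -177.9]
contact_force: [-0.4, -0.4, -0.3]
opening: 0.0004
finger_force: 0.0
0.06394716552722135 23
0.056299590936115806 13
start 0.06323241958564152 27
start 0.0568128401840956 13
```

View pics/s6.png

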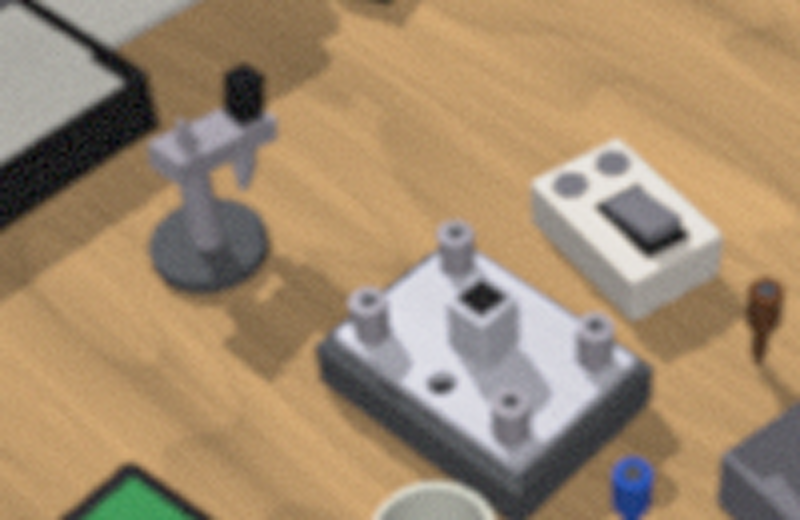

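The rocker at (640,215) matches its starting "on" state. All four bolts are down, the pin hangs on the post, and the arm is clear. Handing in.

```bash
python3 -c "
from rig import arm
print(arm.finish_job())"
```

```text
the job is handed in; nothing more can be done
None
```

The job is handed in at about 55 s of the 210 s allowed, with every step done in order: foot on the plate, all four bolts home, pin hanging on the post and rocker back on. The hand-in returned no verdict.

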